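# Clear a T-slot of the clamping jig and lock a T-bolt in it

## Robot

A 6-joint arm with a two-finger parallel gripper is mounted at the origin on the work surface. World frame = base frame: x ahead of the robot, y to its left, z up, the work surface at z = 0. Lengths are in m, angles in rad, forces in N, time in s.
With the tool pointing down it reaches from about 0.275 to 0.85 m from the base axis. Payload 5.2 kg.
Tool frame: the origin (TCP) lies on the mounting face of the last link; the fingertips stand 173 mm ahead of it and the grasp point (between the pads) lies 155 mm ahead of it (bot.finger_overhang is the distance from the TCP to the fingertips, in m); x points along the fingers, z is the direction in which the jaws open and shut, and the axes are right-handed (so a half turn about x gives the same grasp; the last joint's range is limited). The gripper opens to 85 mm and grips with 20 to 120 N. Pads are 22 mm wide; open, the fingers measure 114 mm over their backs; the gripper's body (76 mm by 85 mm) begins 54 mm behind the grasp point. The pads swing forward as they close: fully open they stand 13 mm farther back than shut.
Start: joints at [-1.323, 0.259, 1.535, -0, 1.348, -0.203], TCP at [0.24, -0.495, 0.405] pointing down, gripper open.
Joint ranges: [-3.14, 3.14], [-0.91, 2.08], [0.19, 2.58], [-1.22, 4.36], [0.22, 2.71], [-3.12, 3.12]. Speed limits (rad/s): [2.57, 2.57, 3.14, 3.14, 3.14, 3.14].

## Interface

Orientations are given as a rotation vector (axis times angle).
In Python, from rig import bot, cams, ticket, spotter gives the robot as it stands.
- The arm moves only by the shell command python3 -m creep 'ROWS'. ROWS is JSON, a list that holds one entry, the list of rows, each a list of 5 numbers: the finger opening in m, from 0 to 0.0854, then the shift along the tool's x, y, z in m, then the turn about the tool's x in rad. In form: [[[hand, x, y, z, twist], ...]]. A call has 1 to 20 rows; each row is the pose to reach, as a shift and turn from the pose measured when the call began, along the tool's axes at that moment; what a row does not reach only later rows make up. A row lasts 1/12 s, in which the tool goes at most 41.7 mm and 7.16 degrees, less where a joint would pass 70% of its speed; a pose out of reach is approached as far as the arm can. A call with a gripper value outside its range is refused whole. The fingers move at their own pace and stop on an object; the grip force is fixed at half the most. Time passes only in rows, so rows that repeat a pose let the fingers close. It gives the time, the measured TCP pose, the force and the opening at its end, in the units of the state.
- bot.get_state(): the state, without advancing time (a new reading comes with each control period).
- cams.get_image(name): name is "scene" or "top"; returns the picture (400x640x3 uint8, red, green, blue); there is no depth.
- cams.calibration(name): a dict with "camera_matrix" (3x3 intrinsics, pixels), "eye" and "attitude" of the camera in the world. Camera axes: x right, y down, z forward; pixel columns grow to the right and rows downward; lengths in m; the calibration is good to about 2 mm. A picture is of the moment at which its call begins. calibration takes no time and is no camera call.
- ticket.job_done(): hands the job in, once; it reports no verdict.
Trained networks look in the newest picture that a camera, given by its name, has taken for a name from the list of things; names that differ only in an ending like _2 or _b are one class to them, and where a whole thing is asked for, a point or a joint stands for the part that bears it (a point fixed in the world has none). Each returns a list of dicts, best first, with "confidence" (0 to 1); they miss things now and then, are a little off and sometimes report something else, mostly with a low value. They report only what shows in the picture. A call takes as long as a camera call. They do not tell look-alikes from the thing itself.
- spotter.find_in(target, camera): "at" ([column, row] in pixels, amid what is visible of it).
- spotter.cut_out(target, camera): "region" (400x640 bool, what is visible of it) and "at" ([column, row] in pixels, amid what is visible of it).
- spotter.spot_point(target, camera): "at" ([column, row] in pixels: a listed point, or the origin of a listed thing).
The state is a dict: "time": time; "joint_pos": joint angles; "qvel": joint speeds; "joint_efforts": joint torques, N m; "tcp_pos": TCP position; "ee_rot": TCP orientation; "wrist_force": force on the tool from outside, world axes, zero at the start; "ft_torque": the same for the moment, N m; "gripper_width": finger opening in m.
Only numpy, scipy, OpenCV 4.12 (cv2) and the standard library are available. Lean on these libraries where they do the work, as an engineer would, in place of code of your own. Each camera call takes 0.05 s, during which the arm holds its last target.

## Task

Two wooden offcuts are lodged in one T-slot of the clamping jig: put the scraper's tongue down into that slot behind them and push both out of the open end into the catch tray, without touching them with the fingers, then put the scraper back upright in the tool rest. After that, lower the T-bolt, head lengthwise, through the mouth of the cleared slot, until its flange sits on the jig, anywhere along the slot, and give it a quarter turn so that its head and wing stand square across the slot. Leave the fitted stop and everything else on the table where it is.

Things in the scene. Friction and masses are not known exactly. Their poses are not given: they have to be found in the camera images.
- jig: Clamping jig, fixed to the table: plywood block 280 (own x) x 170 (own y) mm, top 49 mm above the table; origin at the centre of its underside. Two T-slots run along its x, at own y = +40 and -40 mm. They are closed at the x = -140 mm end (6 mm end plug, as high as the top) and open at x = +140 mm, where a catch tray fixed to the jig begins.
- slot_left (a point): Middle of the floor of the slot at the jig's own y = +40 mm; x along the slot to its open end, 140 mm away. Floor 30 mm above the table; cavity 30 mm wide, 13 mm high; over it aluminium lips 6 mm thick (43 to 49 mm up) leave a mouth 16 mm wide.
- slot_right (a point): The same for the other slot, at the jig's own y = -40 mm; same sizes.
- tray (a point): Middle of the catch tray's floor, 4 mm above the table: steel, 95 mm (jig's x, from 140 to 235 mm) x 170 mm, rim 42 mm up. It lies 26 mm below the slots' floor.
- offcut_rear_centre (a point): Centre of a loose wooden offcut lying in one slot (either one): 34 (own x, pointing along the slot to the open end) x 24 x 10 mm, too wide to come up through the mouth. The one nearer the closed end; at least 50 mm of slot is free behind it. Slides easily.
- offcut_front_centre (a point): Centre of the other loose wooden offcut, in the same slot, nearer the open end: 28 (own x, along the slot) x 22 x 10 mm.
- stop_block (a point): Centre of the wooden block (50 along the slot x 36 x 22 mm, black knob 26 mm wide, 14 mm high on top) of a stop already fitted in the other slot; it stands on the jig's top, 85 mm above the table at its highest, is not locked tight, and is to be left where it is.
- rest: Tool rest, wooden block 150 (own x) x 64 (own y) x 30 mm high, fixed to the table; origin at the centre of its underside. Two equal openings through it, 32 (x) x 18 (y) mm, at own x = +40 and -40 mm. The scraper hangs in one by its sole, the T-bolt in the other by its flange (either way round).
- scraper_grip (a point): Centre of the scraper's upright wooden handle, 32 (own x) x 16 (own y) x 52 mm high. Below it a steel sole 60 (x) x 34 (y) mm, underside 31 mm and top 26 mm below this point; under that a tongue 24 (x) x 10 (y) mm, lower end 46.5 mm below this point (3.5 mm off the slot's floor with the sole on the jig). x lies along the rest's x. Same either way round. About 160 g.
- tbolt_grip (a point): Centre of the T-bolt's upright black wing grip, 36 (own x) x 14 (own y) x 44 mm high. Below it a round flange 32 mm across, underside 25 mm and top 22 mm below this point; a shank 8 mm thick; the T-head 24 (x) x 10 (y) x 6 mm, lower end 42 mm below. x lies along the rest's x. Flange on the jig puts this point 74 mm above the table, head under the lips, free to turn. 120 g.
- sanding_block: Bystander: a cork sanding block, 75 x 55 x 34 mm; origin at its underside.
- glue_bottle: Bystander: a white plastic glue bottle, 52 mm across, 130 mm tall; origin at its underside.
- screw_pot: Bystander: a small open steel pot, 72 mm across, 55 mm tall; origin at its underside.
- strip_long: Bystander: a wooden strip, 30 x 340 x 20 mm; origin at its underside.
- strip_short: Bystander: a wooden strip, 30 x 200 x 20 mm; origin at its underside.
- set_square: Bystander: a flat aluminium set square with 160 mm legs, 4 mm thick; origin at its underside.
- hammer: Bystander: a hammer lying on its side; origin at its middle.
Not all that is in view belongs to the job. Leave any yellow look-alike of the part that bears tbolt_grip alone. Leave any green look-alike of the part that bears scraper_grip alone.

How it is judged:
On the way, in this order (a step that is already met when the one before it is completed fails the run):
1. the scraper's tongue is down in the slot with the offcuts, behind them, both still in the slot (z of scraper_grip in the frame of jig between 0.074 and 0.0865 m and x of scraper_grip in the frame of jig between -0.13 and 0.13 m and ((y of scraper_grip in the frame of jig between 0.032 and 0.048 m and y of stop_block in the frame of jig below 0 m) or (y of scraper_grip in the frame of jig between -0.048 and -0.032 m and y of stop_block in the frame of jig above 0 m)) and x of each of offcut_rear_centre, offcut_front_centre in the frame of jig below 0.132 m and x of scraper_grip in the frame of offcut_rear_centre below -0.015 m), for 0.1 s.
2. both offcuts are in the catch tray (x of offcut_rear_centre in the frame of jig between 0.142 and 0.235 m and y of offcut_rear_centre in the frame of jig between -0.085 and 0.085 m and z of each of offcut_rear_centre, offcut_front_centre in the frame of jig below 0.034 m and x of offcut_front_centre in the frame of jig between 0.142 and 0.235 m and y of offcut_front_centre in the frame of jig between -0.085 and 0.085 m), for 0.2 s.
3. the scraper is back upright in the tool rest (x of scraper_grip in the frame of rest between -0.06 and 0.06 m and y of scraper_grip in the frame of rest between -0.01 and 0.01 m and z of scraper_grip in the frame of rest between 0.054 and 0.066 m and angle between scraper_grip's own z axis and vertical below 0.1 rad), for 0.2 s.
4. the T-bolt's head is down in the cleared slot, still lengthwise (z of tbolt_grip in the frame of jig between 0.068 and 0.081 m and x of tbolt_grip in the frame of jig between -0.13 and 0.13 m and ((y of tbolt_grip in the frame of jig between 0.032 and 0.048 m and y of stop_block in the frame of jig below 0 m) or (y of tbolt_grip in the frame of jig between -0.048 and -0.032 m and y of stop_block in the frame of jig above 0 m)) and angle between the x axis of tbolt_grip and the x axis of jig, either way round below 0.5 rad), for 0.05 s.
At the end, for the whole second after the job is handed in: Both offcuts in the tray; scraper upright (6 deg) in a rest opening, sole within 6 mm of the rest; T-bolt upright (7 deg) in the cleared slot, flange on the jig (grip centre 70 to 77.5 mm up), head within 20 deg of square across; all at rest, released (all of step 2 and all of step 3 and z of tbolt_grip in the frame of jig between 0.07 and 0.0775 m and x of tbolt_grip in the frame of jig between -0.13 and 0.13 m and ((y of tbolt_grip in the frame of jig between 0.032 and 0.048 m and y of stop_block in the frame of jig below 0 m) or (y of tbolt_grip in the frame of jig between -0.048 and -0.032 m and y of stop_block in the frame of jig above 0 m)) and angle between tbolt_grip's own z axis and vertical below 0.12 rad and angle between the x axis of tbolt_grip and the x axis of jig, either way round above 1.22 rad and linear speed of each of tbolt, scraper, offcut_rear, offcut_front below 0.02 m/s); the robot touches nothing.
It fails at once if the fingers touch an offcut (contact force between the fingers and offcut_rear above 0.3 N or contact force between the fingers and offcut_front above 0.3 N).
It fails at once if the fitted stop is moved more than 15 mm (distance of stop_block from where it was at the start of the episode above 0.015 m).
It fails at once if a bystander is moved more than 30 mm (distance of any of sanding_block, glue_bottle, screw_pot, strip_long, strip_short, set_square, hammer from where it was at the start of the episode above 0.03 m).
It also fails if it takes over 72 s, if anything falls off the work surface, if the arm or the gripper's body presses on something with over 40 N, if the wrist force passes 120 N, or if a joint passes its speed limit or range.

## Working session

There is one attempt and no reset: what is moved stays moved. The work goes in short steps, Python scripts to look and compute and a shell command to move; the robot and the scene stay as the last step left them, time stands still between calls to the robot, and variables do not carry over. Pictures are saved under pics/ and viewed, and the job is handed in when it is done.

```bash
mkdir -p pics; ls; python3 - <<'E'
from rig import bot,cams,ticket,spotter
import cv2
s=bot.get_state();print(s)
for n in("scene","top"):
    im=cams.get_image(n);cv2.imwrite(f"pics/{n}0.png",im[:,:,::-1]);print(n,cams.calibration(n))
E
```

```text
pics
{'time': 0.0, 'joint_pos': array([-1.32282600e+00,  2.59321531e-01,  1.53609561e+00, -1.43233269e-05,
        1.34799366e+00, -2.02841556e-01]), 'qvel': array([-2.36536880e-05, -5.10171685e-04,  1.09133671e-04, -1.38610815e-04,
        1.23012691e-03, -1.74156024e-04]), 'joint_efforts': array([-2.59015433e-04, -4.46035123e+01, -2.90573072e+01, -2.85826090e-04,
        1.19199115e-02, -3.52740506e-05]), 'tcp_pos': array([ 0.23957543, -0.49483175,  0.40388093]), 'ee_rot': array([ 0.87223948,  1.39072811, -0.87019553]), 'wrist_force': array([-0.88628263,  0.01290826, -0.21846351]), 'ft_torque': array([ 3.35797525e-02, -5.33796613e-02,  1.03987502e-06]), 'gripper_width': 0.0850498446432179}
scene {'camera_matrix': array([[447.47034467,   0.        , 328.69152401],
       [  0.        , 447.47034467, 204.00299635],
       [  0.        ,   0.        ,   1.        ]]), 'eye': array([1.0947941 , 0.49567762, 0.96307043]), 'attitude': array([-1.28165174, -2.40993535,  0.82279475])}
top {'camera_matrix': array([[449.93664218,   0.        , 314.45863471],
       [  0.        , 449.93664218, 197.97590072],
       [  0.        ,   0.        ,   1.        ]]), 'eye': array([0.44495633, 0.07857222, 1.30230539]), 'attitude': array([-2.16629043,  2.18105624, -0.06918051])}
```

View pics/scene0.png

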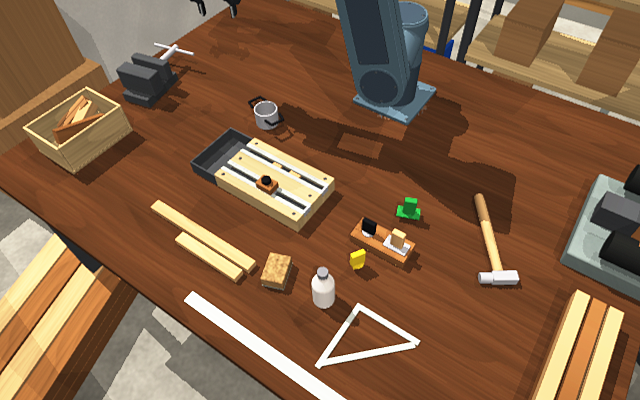

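View pics/top0.png

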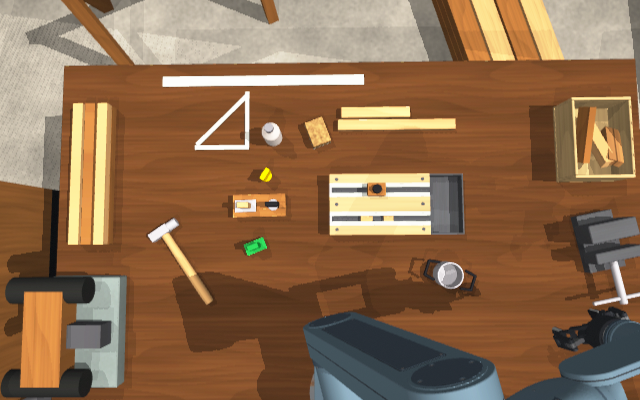

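The top view shows the jig at about (395,204) with its tray on the right. The stop is in the far slot at (376,188) and the offcuts are in the near slot at (365,218) and (389,218). The rest at (258,205) holds the white-soled scraper at (244,205) and the black T-bolt at (272,205). The look-alikes stand loose: green at (255,246), yellow at (266,174).

```bash
cat > h.py <<'E'
import numpy as np, cv2
from scipy.spatial.transform import Rotation as R
from rig import bot,cams,ticket,spotter
def ray(px,cam):
    c=cams.calibration(cam);K=c["camera_matrix"]
    d=R.from_rotvec(c["attitude"]).as_matrix()@np.linalg.inv(K)@np.array([px[0],px[1],1.])
    return c["eye"],d
def w(px,cam,z):
    e,d=ray(px,cam);return e+d*(z-e[2])/d[2]
def proj(P,cam):
    c=cams.calibration(cam);p=R.from_rotvec(c["attitude"]).as_matrix().T@(np.array(P)-c["eye"])
    q=c["camera_matrix"]@p;return q[:2]/q[2]
def crop(cam,box,name,s=6):
    im=cams.get_image(cam);x0,y0,x1,y1=box
    o=cv2.resize(im[y0:y1,x0:x1],None,fx=s,fy=s,interpolation=cv2.INTER_CUBIC);cv2.imwrite(name,o[:,:,::-1]);return im
E
python3 - <<'E'
from h import *
crop("top",(220,165,350,255),"pics/c_top.png",6)
crop("scene",(340,185,440,280),"pics/c_sc.png",6)
Z=dict(jig=0,slot_left=.03,slot_right=.03,tray=.004,offcut_rear_centre=.035,offcut_front_centre=.035,stop_block=.06,rest=0,scraper_grip=.061,tbolt_grip=.055)
for t,z in Z.items():
    for cam in("top","scene"):
        for r in spotter.spot_point(t,cam)[:3]:
            print(t,cam,round(r["confidence"],2),np.round(r["at"],1),np.round(w(r["at"],cam,z),4))
for t in ("rest","jig"):
    for r in spotter.cut_out(t,"top")[:1]:
        m=r["region"].astype(np.uint8);p=cv2.findNonZero(m);print(t,cv2.minAreaRect(p))
print(bot.get_state()["time"])
E
```

```text
jig top 0.63 [373.7 207.9] [ 0.5181 -0.0729  0.    ]
jig scene 0.83 [275.3 187.8] [ 0.5291 -0.0828  0.    ]
jig scene 0.24 [274.1 166.7] [ 0.4688 -0.135   0.    ]
slot_left top 0.61 [380.4 189.3] [ 0.5691 -0.0892  0.03  ]
slot_left scene 0.91 [264.8 191.9] [ 0.5735 -0.0794  0.03  ]
slot_right top 0.55 [379.2 218.7] [ 0.4858 -0.0844  0.03  ]
slot_right scene 0.84 [283.8 172.7] [ 0.4909 -0.0789  0.03  ]
slot_right scene 0.31 [275.  164.2] [ 0.4794 -0.1191  0.03  ]
tray top 0.91 [441.2 204.5] [ 0.5263 -0.2665  0.004 ]
tray top 0.5 [368.2 217.4] [ 0.4906 -0.0562  0.004 ]
tray top 0.17 [222.3 149.9] [0.6911 0.3674 0.004 ]
tray scene 0.7 [387.5 324.4] [0.7027 0.3743 0.004 ]
tray scene 0.63 [221.3 155.1] [ 0.5217 -0.2912  0.004 ]
tray scene 0.38 [283.2 171.9] [ 0.4727 -0.0982  0.004 ]
offcut_rear_centre top 0.67 [398.6 123.5] [ 0.7569 -0.1438  0.035 ]
offcut_rear_centre top 0.51 [368.4 218.6] [ 0.4861 -0.0535  0.035 ]
offcut_rear_centre scene 0.38 [291.1 175.7] [ 0.4917 -0.0524  0.035 ]
offcut_front_centre top 0.46 [388.7 218.6] [ 0.4857 -0.1104  0.035 ]
offcut_front_centre scene 0.39 [276.
[... 295 characters left out ...]
5276 0.2576 0.    ]
scraper_grip top 0.83 [246.7 204. ] [0.528  0.2853 0.061 ]
scraper_grip top 0.68 [253.3 242. ] [0.423  0.2665 0.061 ]
scraper_grip scene 0.68 [399.9 240.9] [0.5288 0.303  0.061 ]
scraper_grip scene 0.59 [411.6 205. ] [0.418  0.2758 0.061 ]
scraper_grip scene 0.32 [380.9 245.9] [0.566  0.2725 0.061 ]
tbolt_grip top 0.62 [266.8 178.4] [0.5997 0.2304 0.055 ]
tbolt_grip top 0.52 [387.3 217.8] [ 0.4873 -0.1036  0.055 ]
tbolt_grip top 0.52 [240.3 203.9] [0.5288 0.3042 0.055 ]
tbolt_grip scene 0.77 [358.1 258.3] [0.6215 0.244  0.055 ]
tbolt_grip scene 0.52 [368.8 226.9] [0.5316 0.2188 0.055 ]
rest ((259.5, 204.5), (23.0, 53.0), 90.0)
jig ((396.0, 203.0), (62.0, 136.0), 90.0)
1.3
```

View pics/c_top.png

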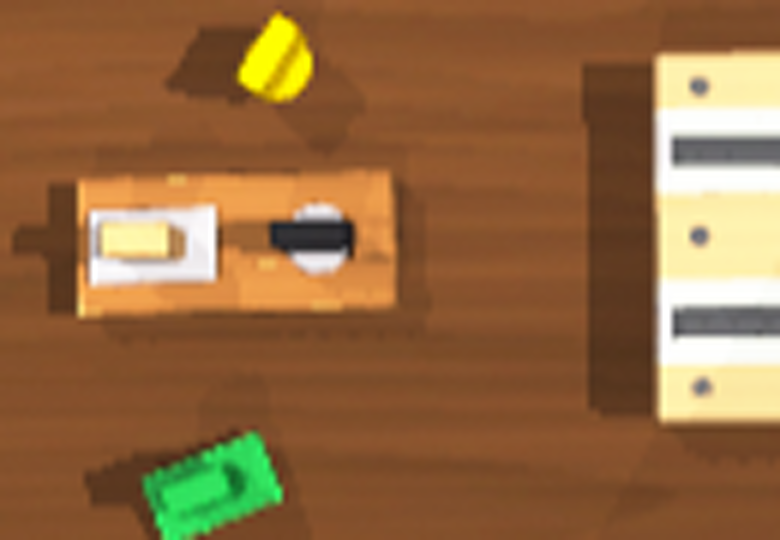

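View pics/c_sc.png

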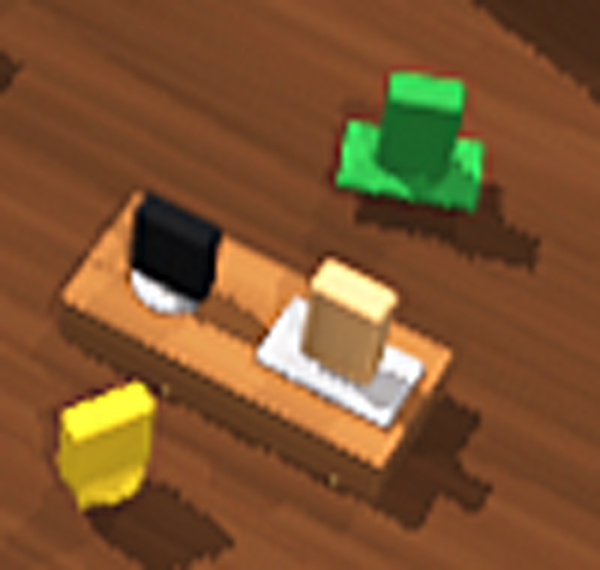

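The crops confirm it: the scraper with its wooden handle at top (244,205) and the black T-bolt at (272,205) are the parts in the rest. The green and yellow ones are the loose look-alikes.

```bash
python3 - <<'E'
from h import *
crop("top",(320,165,475,245),"pics/jig_top.png",5)
crop("scene",(185,120,345,235),"pics/jig_sc.png",5)
im=cams.get_image("top").astype(int)
# white lips mask, tray etc : print rows profile at some cols
for c in (340,410,425): print(c,[tuple(im[r,c]) for r in range(170,238,1)][::1] if 0 else [int(im[r,c].sum()//3) for r in range(170,238)])
for r in (180,204,230): print(r,[int(im[r,c].sum()//3) for c in range(322,338)],[int(im[r,c].sum()//3) for c in range(424,436)])
E
```

```text
340 [79, 78, 79, 106, 192, 221, 223, 223, 223, 222, 221, 223, 229, 249, 253, 253, 249, 201, 106, 102, 108, 113, 171, 245, 253, 253, 248, 227, 220, 220, 222, 223, 224, 223, 221, 221, 223, 224, 222, 223, 223, 237, 251, 253, 253, 234, 125, 107, 112, 114, 112, 232, 253, 253, 253, 245, 216, 217, 216, 214, 214, 216, 216, 215, 191, 117, 71, 74]
410 [89, 89, 89, 161, 208, 215, 213, 214, 216, 217, 216, 215, 228, 247, 251, 251, 223, 116, 102, 102, 108, 112, 225, 251, 251, 250, 242, 219, 218, 217, 216, 213, 214, 217, 217, 216, 214, 213, 211, 209, 206, 240, 251, 251, 251, 219, 103, 103, 109, 113, 140, 233, 251, 251, 251, 242, 220, 222, 224, 225, 224, 223, 222, 220, 179, 80, 79, 78]
425 [89, 88, 87, 186, 217, 215, 212, 214, 217, 217, 215, 213, 235, 249, 251, 251, 226, 126, 100, 102, 108, 112, 224, 251, 250, 249, 237, 218, 219, 218, 216, 213, 214, 217, 217, 216, 213, 212, 211, 208, 203, 240, 250, 250, 251, 217, 101, 102, 111, 114, 122, 228, 251, 252, 251, 235, 220, 215, 202, 204, 218, 222, 220, 219, 178, 78, 79, 77]
180 [63, 62, 61, 63, 63, 64, 71, 168, 221, 221, 221, 221, 220, 179, 141, 164] [216, 215, 215, 215, 215, 193, 101, 100, 101, 100, 100, 99]
204 [58, 58, 59, 58, 58, 58, 63, 132, 221, 221, 221, 221, 220, 122, 121, 126] [156, 217, 217, 217, 217, 216, 134, 103, 105, 116, 114, 117]
230 [58, 58, 58, 57, 57, 58, 61, 120, 222, 221, 222, 221, 221, 188, 140, 155] [165, 218, 223, 223, 223, 223, 221, 100, 100, 102, 113, 112]
```

View pics/jig_top.png

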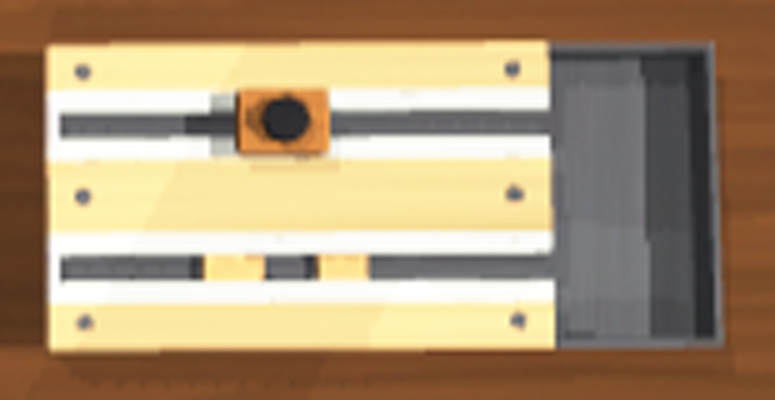

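View pics/jig_sc.png

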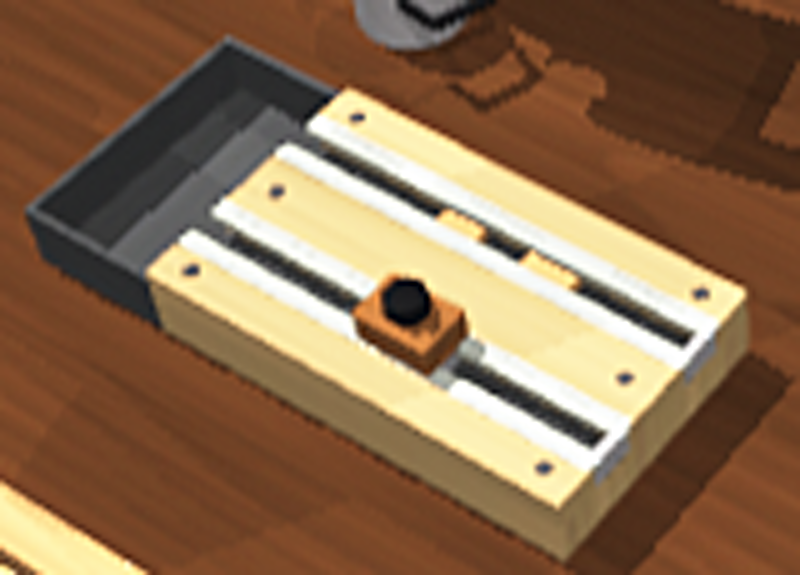

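```bash
cat > fit.py <<'E'
from h import *
from scipy.optimize import least_squares
def fit(obs,p0):
    # obs: (cam,px,own(x,y,z))
    def f(p):
        c,s=np.cos(p[2]),np.sin(p[2]);o=[]
        for cam,px,q in obs:
            o+=list(proj([p[0]+c*q[0]-s*q[1],p[1]+s*q[0]+c*q[1],q[2]],cam)-px)
        return np.array(o)
    r=least_squares(f,p0,loss="soft_l1");return r.x,r.fun
def un(p,org,s): return (np.array(p)+.5)/s-.5+np.array(org)
E
python3 - <<'E'
from fit import *
q=[(-.14,.085,.049),(-.14,-.085,.049),(.14,-.085,.049),(.14,.085,.049)]
T=[un(p,(320,165),5) for p in[(46,44),(48,351),(556,349),(548,41)]]
S=[un(p,(185,120),5) for p in[(565,508),(748,292),(343,87),(148,272)]]
ot=[("top",a,b) for a,b in zip(T,q)];os=[("scene",a,b) for a,b in zip(S,q)]
for o in(ot,os,ot+os):
    x,f=fit(o,[.53,-.08,-1.57]);print("jig",np.round(x,4),np.round(f,1))
print([np.round(w(a,"top",.049),4) for a in T]);print([np.round(w(a,"scene",.049),4) for a in S])
# rest; own x -> world -y too
q=[(-.075,.032,.03),(-.075,-.032,.03),(.075,-.032,.03),(.075,.032,.03)]
T=[un(p,(220,165),6) for p in[(77,180),(78,318),(397,308),(391,171)]]
S=[un(p,(340,185),6) for p in[(382,470),(452,353),(138,192),(62,297)]]
ot=[("top",a,b) for a,b in zip(T,q)];os=[("scene",a,b) for a,b in zip(S,q)]
for o in(ot,os,ot+os):
    x,f=fit(o,[.53,.25,-1.57]);print("rest",np.round(x,4),np.round(f,1))
for p,nm in [((203,267),'rear L'),((265,267),'rear R'),((318,267),'f L'),((368,267),'f R')]: print(nm,np.round(w(un(p,(320,165),5),"top",.04),4))
# handle top rect top cam crop
for p,z in[((101,240),.087),((170,240),.087),((90,245),.035),((216,245),.035),((271,237),.077),((353,237),.077),((320,238),.033)]: print(p,np.round(w(un(p,(220,165),6),"top",z),4))
E
```

```text
jig [ 0.527  -0.0833 -1.5728] [ 0.1  0.3  0.1 -0.3 -0.2 -0.3 -0.1  0.3]
jig [ 0.5276 -0.0822 -1.563 ] [-0.5 -0.4  0.2 -0.4  0.7  0.5 -0.3  0.5]
jig [ 0.5272 -0.0829 -1.5691] [-0.1  0.4  0.1 -0.2 -0.2 -0.6 -0.3  0.  -1.  -0.5  0.1 -0.4  1.   0.3
 -0.3  0. ]
[array([0.6131, 0.0569, 0.049 ]), array([0.4415, 0.0573, 0.049 ]), array([ 0.4408, -0.2236,  0.049 ]), array([ 0.6125, -0.2237,  0.049 ])]
[array([0.6118, 0.0603, 0.049 ]), array([0.4431, 0.0574, 0.049 ]), array([ 0.4432, -0.2261,  0.049 ]), array([ 0.6119, -0.2222,  0.049 ])]
rest [ 0.5262  0.2559 -1.547 ] [-0.1  0.3  0.1 -0.2 -0.2 -0.2  0.2  0.1]
rest [ 0.5283  0.257  -1.5553] [-0.1 -0.2  0.4  0.1  0.   0.  -0.4  0. ]
rest [ 0.5272  0.2564 -1.5516] [-0.2 -0.2 -0.1 -0.7 -0.5 -0.4  0.1 -0.1  0.  -0.7  0.4 -0.4 -0.  -0.3
 -0.4 -0.3]
rear L [ 0.4878 -0.03    0.04  ]
rear R [ 0.4876 -0.0647  0.04  ]
f L [ 0.4874 -0.0943  0.04  ]
f R [ 0.4872 -0.1222  0.04  ]
(101, 240) [0.5248 0.3089 0.087 ]
(170, 240) [0.5246 0.2777 0.087 ]
(90, 245) [0.5259 0.324  0.035 ]
(216, 245) [0.5255 0.2644 0.035 ]
(271, 237) [0.5263 0.2332 0.077 ]
(353, 237) [0.526  0.1958 0.077 ]
(320, 238) [0.5286 0.2156 0.033 ]
```

```bash
cat > tool.py <<'E'
from h import *
import sys
# python3 tool.py X Y Zgrasp [yaw of jaw line deg]: shift in tool axes to bring grasp point there
def info(X=None,Y=None,Z=None):
    s=bot.get_state();M=R.from_rotvec(s["ee_rot"]).as_matrix()
    print("t",round(s["time"],2),"tcp",np.round(s["tcp_pos"],4),"grasp",np.round(s["tcp_pos"]+.155*M[:,0],4),"q6",round(s["joint_pos"][5],3),"w",round(s["gripper_width"],4),"F",np.round(s["wrist_force"],1))
    print("toolx",np.round(M[:,0],3),"y",np.round(M[:,1],3),"z",np.round(M[:,2],3),"jaw yaw deg",round(np.degrees(np.arctan2(M[1,2],M[0,2])),2))
    if X is not None:
        d=np.array([X,Y,Z])-(s["tcp_pos"]+.155*M[:,0]);print("shift",np.round(M.T@d,4))
if __name__=="__main__": info(*map(float,sys.argv[1:]))
E
python3 tool.py .5255 .294 .15
```

```text
t 1.45 tcp [ 0.2397 -0.495   0.4047] grasp [ 0.2397 -0.495   0.2497] q6 -0.203 w 0.0852 F [ 0.  -0.4  0.4]
toolx [ 0.  0. -1.] y [0.9   0.436 0.   ] z [ 0.436 -0.9   -0.   ] jaw yaw deg -64.17
shift [ 0.0997  0.6011 -0.5857]
```

```bash
python3 -m creep '[[[0.05,0,0.05,-0.05,-0.1],[0.05,0,0.1,-0.1,-0.2],[0.05,0,0.15,-0.15,-0.3],[0.05,0,0.2,-0.2,-0.4],[0.05,0,0.25,-0.25,-0.5],[0.05,0,0.3,-0.3,-0.6],[0.05,0,0.35,-0.35,-0.7],[0.05,0,0.4,-0.4,-0.8],[0.05,0,0.45,-0.45,-0.9],[0.05,0,0.5,-0.5,-1.0],[0.05,0,0.55,-0.55,-1.1],[0.05,0,0.601,-0.586,-1.139],[0.05,0,0.601,-0.586,-1.139],[0.05,0,0.601,-0.586,-1.139],[0.05,0,0.601,-0.586,-1.139],[0.05,0,0.601,-0.586,-1.139],[0.05,0,0.601,-0.586,-1.139],[0.05,0,0.601,-0.586,-1.139],[0.05,0,0.601,-0.586,-1.139],[0.05,0,0.601,-0.586,-1.139]]]'; python3 tool.py .5255 .294 .065
```

```text
time: 3.12
tcp_pos: [0.5233, 0.2908, 0.4047]
ee_rot: [-0.015, 1.57, 0.015]
wrist_force: [1.5, -1.0, 0.8]
gripper_width: 0.0494
t 3.12 tcp [0.5233 0.2908 0.4047] grasp [0.5234 0.2908 0.2497] q6 0.302 w 0.0494 F [ 1.5 -1.   0.8]
toolx [ 0. -0. -1.] y [-0.019  1.    -0.   ] z [1.    0.019 0.   ] jaw yaw deg 1.12
shift [0.1847 0.0031 0.0021]
```

```bash
python3 -m creep '[[[0.05,0.03,0.003,0.002,0],[0.05,0.06,0.003,0.002,0],[0.05,0.09,0.003,0.002,0],[0.05,0.12,0.003,0.002,0],[0.05,0.15,0.003,0.002,0],[0.05,0.17,0.003,0.002,0],[0.05,0.182,0.003,0.002,0],[0.05,0.184,0.003,0.002,0],[0.05,0.184,0.003,0.002,0]]]'; python3 - <<'E'
from h import *
import tool;tool.info(.5255,.294,.065)
crop("top",(190,150,320,250),"pics/g1t.png",6)
crop("scene",(340,160,460,270),"pics/g1s.png",5)
E
```

```text
time: 3.87
tcp_pos: [0.5254, 0.2939, 0.2205]
ee_rot: [-0.015, 1.571, 0.015]
wrist_force: [0.2, -0.1, 0.7]
gripper_width: 0.0499
t 3.87 tcp [0.5254 0.2939 0.2205] grasp [0.5254 0.2938 0.0655] q6 0.306 w 0.0499 F [ 0.2 -0.1  0.7]
toolx [-0. -0. -1.] y [-0.019  1.    -0.   ] z [ 1.     0.019 -0.   ] jaw yaw deg 1.11
shift [0.0005 0.0002 0.0001]
```

View pics/g1s.png

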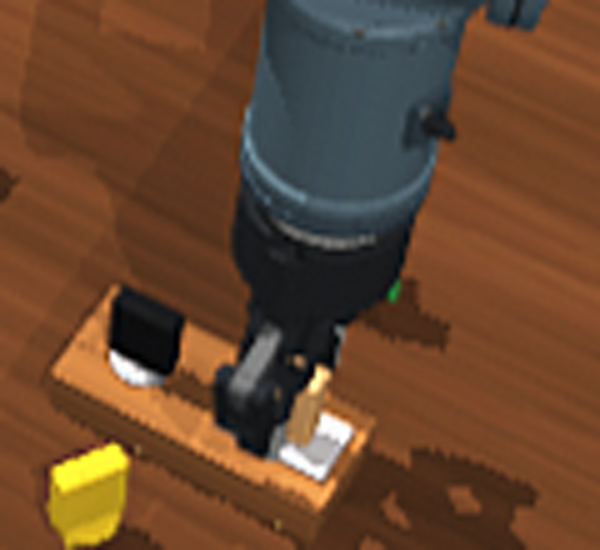

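```bash
python3 -m creep '[[[0.01,0,0,0,0],[0.01,0,0,0,0],[0.01,0,0,0,0],[0.01,0,0,0,0],[0.01,0,0,0,0],[0.01,0,0,0,0],[0.01,0,0,0,0],[0.01,0,0,0,0]]]'; python3 - <<'E'
from h import *
import tool;tool.info(.5255,.294,.065)
crop("scene",(340,160,460,270),"pics/g2s.png",5)
print(proj([.5334,.2938,.047],"scene"))
E
```

```text
time: 4.63
tcp_pos: [0.5266, 0.2943, 0.2238]
ee_rot: [-0.014, 1.565, 0.017]
wrist_force: [-0.9, -0.1, 6.2]
gripper_width: 0.0153
t 4.63 tcp [0.5266 0.2943 0.2238] grasp [0.5274 0.2946 0.0688] q6 0.306 w 0.0153 F [-0.9 -0.1  6.2]
toolx [ 0.005  0.002 -1.   ] y [-0.019  1.     0.002] z [1.    0.019 0.005] jaw yaw deg 1.11
shift [ 0.0038 -0.0006 -0.0019]
[394.9416558 243.5908853]
```

View pics/g2s.png

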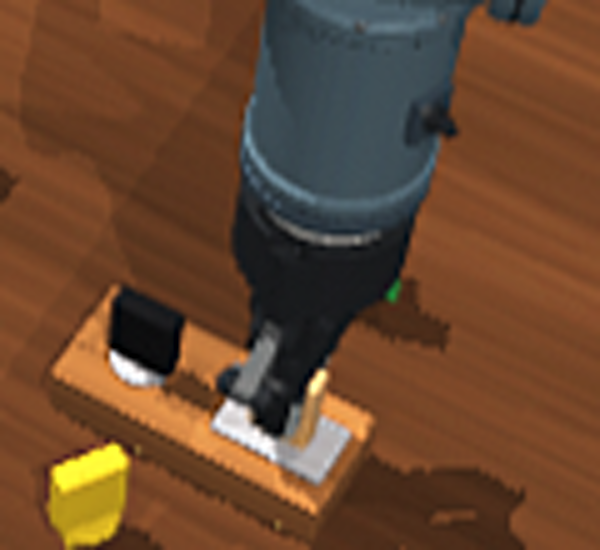

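```bash
python3 -m creep '[[[0.01,-0.01,0,0,0],[0.01,-0.02,0,0,0],[0.01,-0.03,0,0,0],[0.01,-0.05,0,0,0],[0.01,-0.07,0,0,0],[0.01,-0.09,0,0,0],[0.01,-0.1,0,0,0],[0.01,-0.1,0,0,0],[0.01,-0.1,0,0,0]]]'; python3 - <<'E'
from h import *
import tool;tool.info(.487,.010,.16)
crop("scene",(340,120,460,260),"pics/g3s.png",5)
crop("top",(190,150,320,250),"pics/g3t.png",6)
for c in("scene","top"):
  for r in spotter.spot_point("scraper_grip",c)[:3]: print(c,round(r["confidence"],2),np.round(r["at"],1),w(r["at"],c,.165))
E
```

```text
time: 5.43
tcp_pos: [0.526, 0.2941, 0.3244]
ee_rot: [-0.014, 1.564, 0.017]
wrist_force: [0.1, -0.2, -2.7]
gripper_width: 0.0151
t 5.43 tcp [0.526  0.2941 0.3244] grasp [0.527  0.2944 0.1694] q6 0.306 w 0.0151 F [ 0.1 -0.2 -2.7]
toolx [ 0.007  0.002 -1.   ] y [-0.019  1.     0.002] z [1.    0.019 0.007] jaw yaw deg 1.11
shift [ 0.0085 -0.2836 -0.0456]
scene 0.8 [402.7 215.3] [0.53207423 0.2982234  0.165     ]
scene 0.62 [211.7 261.1] [0.85152753 0.02861372 0.165     ]
scene 0.57 [276.  164.5] [ 0.56790952 -0.027544    0.165     ]
top 0.54 [374.6 114.9] [ 0.74793885 -0.05996343  0.165     ]
top 0.45 [252.3 243.5] [0.42110815 0.25325875 0.165     ]
top 0.4 [237.4 201.6] [0.52729197 0.29171039 0.165     ]
```

View pics/g3s.png

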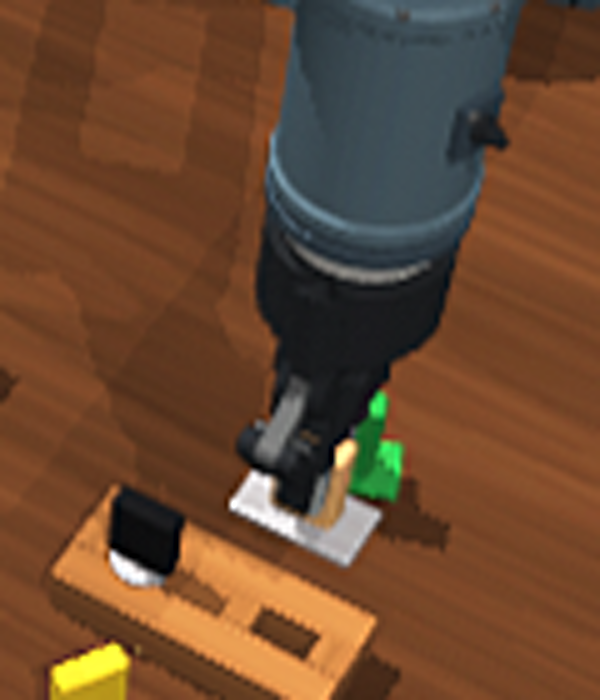

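```bash
python3 - <<'E'
from h import *
for c,r in[(340,217.77),(340,218.07),(410,217.6),(410,217.9)]: print(w((c,r),"top",.049))
# scene: expected mouth edges for slot x=.4872
im=cams.get_image("scene")
for y in(.04,0.02):
  for x in (.4792,.4952): print(proj([x,y,.049],"scene"))
  a=proj([.46,y,.049],"scene");b=proj([.515,y,.049],"scene")
  L=[cv2.getRectSubPix(im,(1,1),tuple(map(float,a+(b-a)*t)))[0,0].mean() for t in np.linspace(0,1,56)]
  print([int(v) for v in L])
  
E
```

```text
[0.48849699 0.02684581 0.049     ]
[0.48766266 0.0268547  0.049     ]
[ 0.48766345 -0.16730734  0.049     ]
[ 0.48683115 -0.1672883   0.049     ]
[321.21489284 183.82310082]
[317.76228901 187.68967437]
[154, 172, 190, 208, 213, 217, 224, 234, 240, 245, 248, 251, 251, 252, 253, 254, 254, 253, 250, 247, 233, 197, 161, 125, 95, 81, 71, 61, 52, 47, 46, 49, 55, 92, 137, 183, 226, 243, 251, 254, 254, 254, 253, 252, 250, 247, 241, 234, 226, 221, 220, 220, 221, 223, 223, 223]
[315.08226138 180.64534987]
[311.60897419 184.46805292]
[223, 223, 224, 223, 223, 225, 227, 231, 236, 240, 242, 243, 244, 246, 248, 250, 252, 251, 247, 241, 226, 192, 156, 125, 102, 85, 73, 63, 53, 47, 50, 54, 58, 64, 112, 159, 202, 242, 253, 254, 254, 254, 253, 250, 248, 245, 240, 234, 228, 223, 220, 221, 221, 222, 222, 222]
```

View pics/g3t.png

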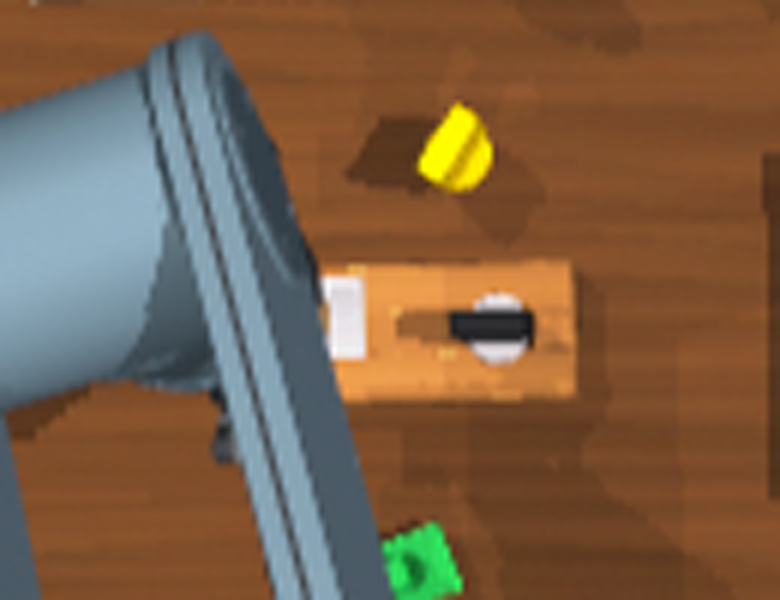

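```bash
python3 -m creep '[[[0.01,0,-0.02,-0.003,0.018],[0.01,0,-0.05,-0.008,0.018],[0.01,0,-0.08,-0.013,0.018],[0.01,0,-0.11,-0.018,0.018],[0.01,0,-0.14,-0.023,0.018],[0.01,0,-0.17,-0.028,0.018],[0.01,0,-0.2,-0.033,0.018],[0.01,0,-0.23,-0.038,0.018],[0.01,0,-0.26,-0.042,0.018],[0.01,0,-0.28,-0.0455,0.018],[0.01,0.02,-0.2836,-0.0455,0.018],[0.01,0.02,-0.2836,-0.0455,0.018],[0.01,0.02,-0.2836,-0.0455,0.018]]]'; python3 - <<'E'
from h import *
import tool;tool.info(.4868,.010,.0885)
crop("scene",(260,90,400,220),"pics/j1s.png",5)
crop("top",(290,150,400,250),"pics/j1t.png",6)
E
```

```text
time: 6.77
tcp_pos: [0.4852, 0.0095, 0.3009]
ee_rot: [0.001, 1.572, 0.002]
wrist_force: [-0.2, 0.3, -1.4]
gripper_width: 0.0151
t 6.77 tcp [0.4852 0.0095 0.3009] grasp [0.485  0.0098 0.1459] q6 -0.213 w 0.0151 F [-0.2  0.3 -1.4]
toolx [-0.001  0.002 -1.   ] y [-0.     1.     0.002] z [ 1.     0.    -0.001] jaw yaw deg 0.01
shift [0.0574 0.0001 0.0018]
```

View pics/j1s.png

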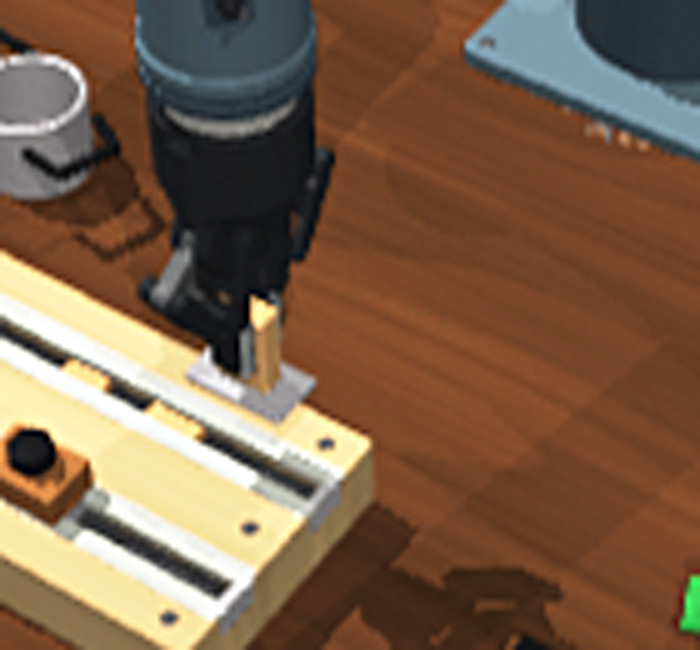

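View pics/j1t.png

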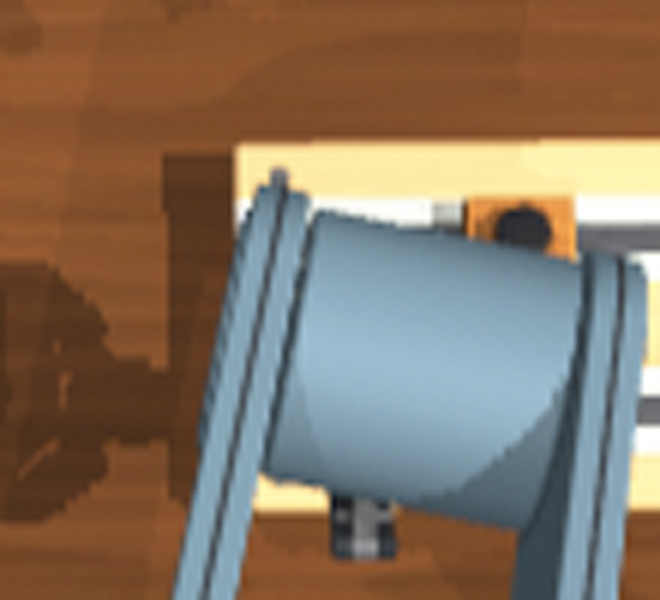

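```bash
python3 - <<'E'
from fit import *
for p in[(316,381),(278,417),(188,370),(264,412),(274,412)]: print(p,w(un(p,(260,90),5),"scene",.111))
print((proj([.487+.017,.01-.03,.112],"scene")-[260,90])*5,(proj([.487+.017,.01+.03,.112],"scene")-[260,90])*5,(proj([.487-.017,.01+.03,.112],"scene")-[260,90])*5)
E
```

```text
(316, 381) [0.46928312 0.03994545 0.111     ]
(278, 417) [0.50009235 0.03787182 0.111     ]
(188, 370) [ 0.49951852 -0.01932387  0.111     ]
(264, 412) [0.50127559 0.03001316 0.111     ]
(274, 412) [0.49846626 0.03423773 0.111     ]
[179.60408316 371.5180739 ] [274.90163236 420.30392514] [313.24785017 378.59330231]
```

```bash
python3 -m creep '[[[0.01,0.01,0,0.0018,0],[0.01,0.02,0,0.0018,0],[0.01,0.026,0,0.0018,0],[0.01,0.032,0,0.0018,0],[0.01,0.038,0,0.0018,0],[0.01,0.044,0,0.0018,0],[0.01,0.049,0,0.0018,0],[0.01,0.053,0,0.0018,0],[0.01,0.056,0,0.0018,0],[0.01,0.057,0,0.0018,0],[0.01,0.057,0,0.0018,0]]]'; python3 - <<'E'
from h import *
import tool;tool.info(.4868,.010,.0885)
crop("scene",(260,90,400,220),"pics/j2s.png",5)
E
```

```text
time: 7.78
tcp_pos: [0.4878, 0.0101, 0.245]
ee_rot: [-0.0, 1.569, 0.003]
wrist_force: [-0.9, -0.6, -1.6]
gripper_width: 0.015
t 7.78 tcp [0.4878 0.0101 0.245 ] grasp [0.4881 0.0103 0.09  ] q6 -0.212 w 0.015 F [-0.9 -0.6 -1.6]
toolx [ 0.002  0.001 -1.   ] y [-0.002  1.     0.001] z [1.    0.002 0.002] jaw yaw deg 0.1
shift [ 0.0015 -0.0003 -0.0013]
```

View pics/j2s.png

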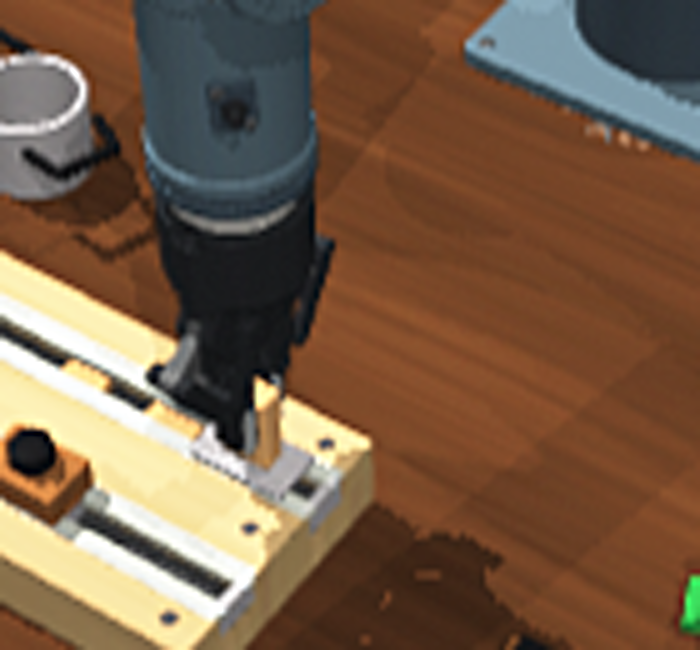

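```bash
python3 -m creep '[[[0.01,0.001,-0.002,-0.001,0],[0.01,0.001,-0.01,-0.001,0],[0.01,0.001,-0.02,-0.001,0],[0.01,0.001,-0.03,-0.001,0],[0.01,0.001,-0.04,-0.001,0],[0.01,0.001,-0.05,-0.001,0],[0.01,0.001,-0.06,-0.001,0],[0.01,0.001,-0.07,-0.001,0],[0.01,0.001,-0.08,-0.001,0],[0.01,0.001,-0.09,-0.001,0],[0.01,0.001,-0.1,-0.001,0],[0.01,0.001,-0.1,-0.001,0]]]'; python3 - <<'E'
from h import *
import tool;tool.info(.4870,-.235,.0885)
crop("scene",(190,90,330,220),"pics/j3s.png",5)
E
```

```text
time: 8.83
tcp_pos: [0.4874, -0.0919, 0.2442]
ee_rot: [-0.0, 1.568, 0.001]
wrist_force: [0.9, -0.4, -1.3]
gripper_width: 0.0155
t 8.83 tcp [ 0.4874 -0.0919  0.2442] grasp [ 0.4879 -0.0918  0.0892] q6 -0.414 w 0.0155 F [ 0.9 -0.4 -1.3]
toolx [ 0.003  0.    -1.   ] y [-0.  1.  0.] z [1.    0.    0.003] jaw yaw deg 0.02
shift [ 0.0006 -0.1432 -0.0009]
```

View pics/j3s.png

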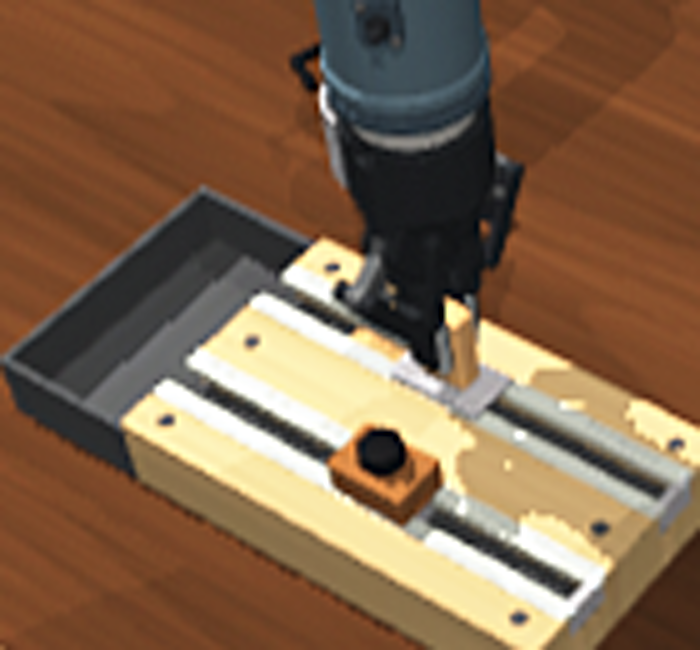

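```bash
python3 -m creep '[[[0.01,0.0005,-0.01,-0.001,0],[0.01,0.0005,-0.02,-0.001,0],[0.01,0.0005,-0.03,-0.001,0],[0.01,0.0005,-0.04,-0.001,0],[0.01,0.0005,-0.05,-0.001,0],[0.01,0.0005,-0.06,-0.001,0],[0.01,0.0005,-0.07,-0.001,0],[0.01,0.0005,-0.08,-0.001,0],[0.01,0.0005,-0.09,-0.001,0],[0.01,0.0005,-0.1,-0.001,0],[0.01,0.0005,-0.11,-0.001,0],[0.01,0.0005,-0.12,-0.001,0],[0.01,0.0005,-0.13,-0.001,0],[0.01,0.0005,-0.138,-0.001,0],[0.01,0.0005,-0.143,-0.001,0],[0.01,0.0005,-0.143,-0.001,0],[0.01,0.0005,-0.143,-0.001,0]]]'; python3 - <<'E'
from h import *
import tool;tool.info(.4870,-.2,.0885)
crop("scene",(170,80,330,220),"pics/j4s.png",5)
crop("top",(320,165,475,245),"pics/j4t.png",5)
E
```

```text
time: 10.3
tcp_pos: [0.4861, -0.2341, 0.2433]
ee_rot: [0.001, 1.568, 0.001]
wrist_force: [-0.2, -0.1, -1.8]
gripper_width: 0.0152
t 10.3 tcp [ 0.4861 -0.2341  0.2433] grasp [ 0.4865 -0.2339  0.0883] q6 -0.658 w 0.0152 F [-0.2 -0.1 -1.8]
toolx [ 0.003  0.001 -1.   ] y [0.    1.    0.001] z [ 1.    -0.     0.003] jaw yaw deg -0.02
shift [-0.0001  0.0339  0.0005]
```

View pics/j4s.png

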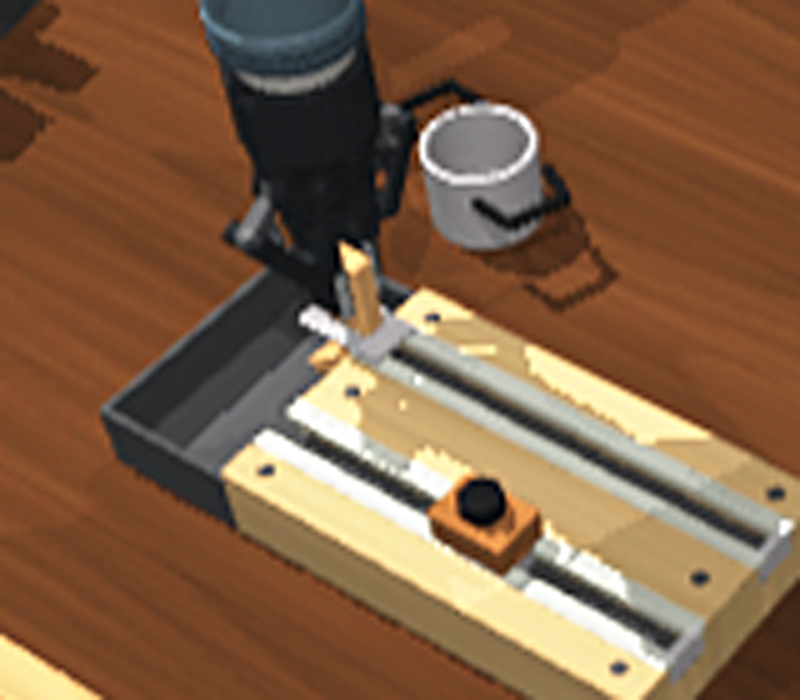

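View pics/j4t.png

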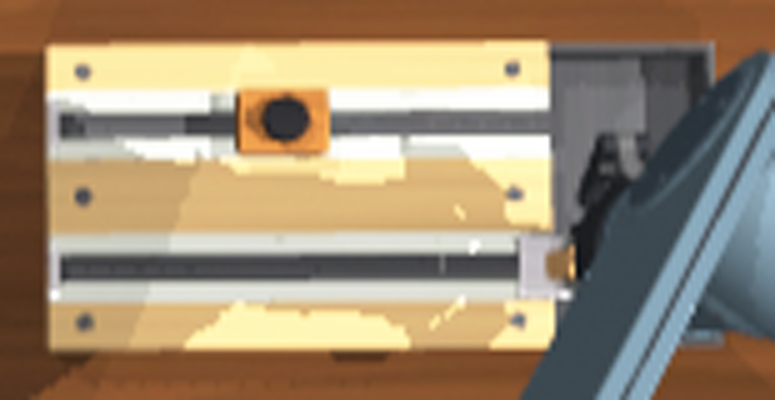

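```bash
python3 -m creep '[[[0.01,-0.01,0,0,0],[0.01,-0.03,0,0,0],[0.01,-0.05,0.01,0,0],[0.01,-0.07,0.04,0.005,0],[0.01,-0.08,0.07,0.01,0],[0.01,-0.08,0.1,0.01,0],[0.01,-0.08,0.13,0.02,0],[0.01,-0.08,0.16,0.02,0],[0.01,-0.08,0.19,0.02,0],[0.01,-0.08,0.22,0.025,0],[0.01,-0.08,0.24,0.03,0],[0.01,-0.08,0.24,0.03,0]]]'; python3 - <<'E'
from h import *
import tool;tool.info(.5270,.2944,.169)
crop("scene",(170,80,330,220),"pics/j5s.png",5)
crop("top",(320,165,475,245),"pics/j5t.png",5)
E
```

```text
time: 11.4
tcp_pos: [0.5157, 0.0103, 0.3248]
ee_rot: [-0.001, 1.567, 0.006]
wrist_force: [-1.0, 0.5, -1.5]
gripper_width: 0.0154
t 11.4 tcp [0.5157 0.0103 0.3248] grasp [0.5163 0.0107 0.1698] q6 -0.204 w 0.0154 F [-1.   0.5 -1.5]
toolx [ 0.004  0.003 -1.   ] y [-0.005  1.     0.003] z [1.    0.005 0.004] jaw yaw deg 0.26
shift [0.0017 0.2836 0.012 ]
```

View pics/j5s.png

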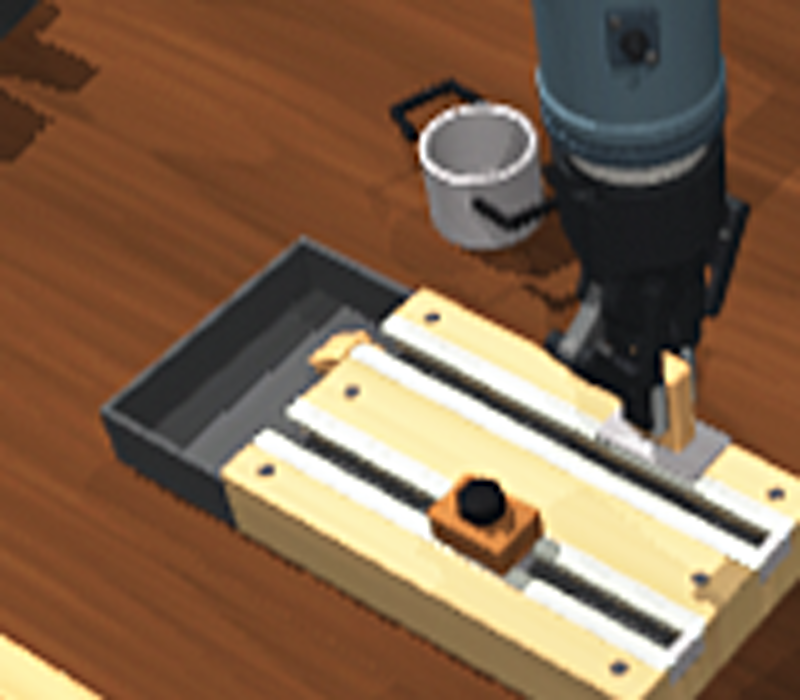

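View pics/j5t.png

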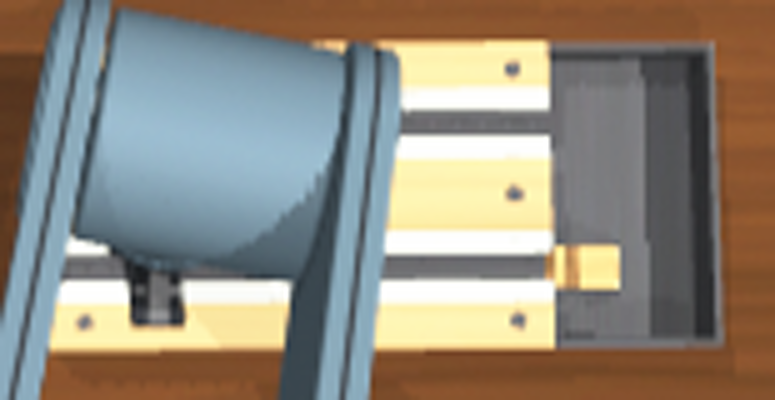

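```bash
python3 - <<'E'
from h import *
crop("scene",(220,135,260,165),"pics/o1s.png",18)
crop("top",(420,205,455,230),"pics/o1t.png",18)
print(proj([.4872,-.2236-.0,.049],"top"),proj([.4872,-.2236,.03],"top"))
E
```

```text
[430.36082556 217.63053341] [428.7339245  217.86898205]
```

View pics/o1s.png

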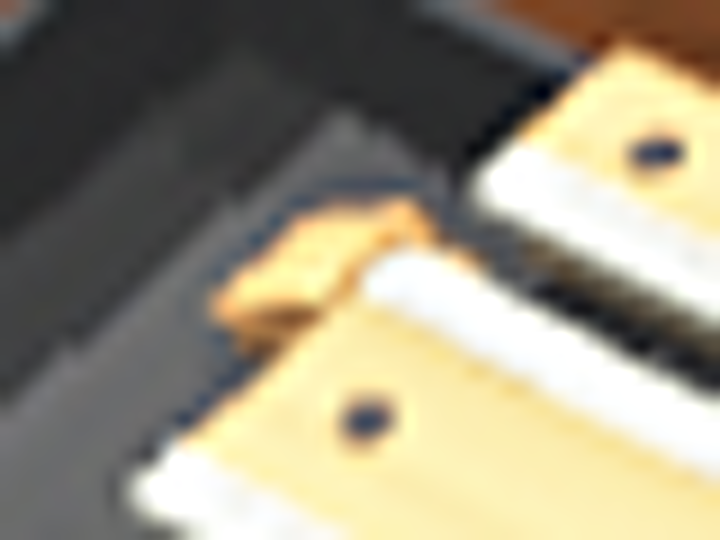

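View pics/o1t.png

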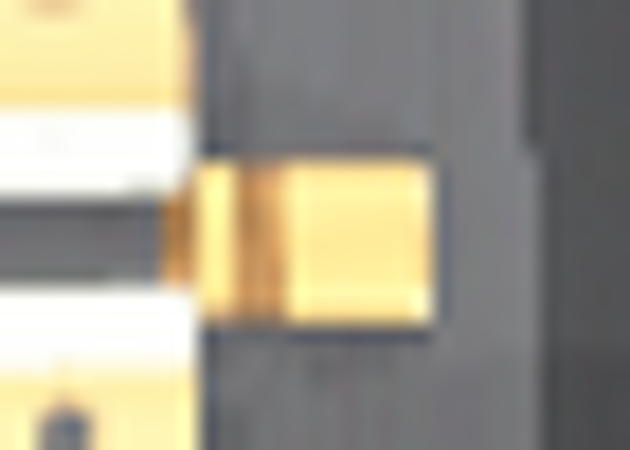

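```bash
python3 - <<'E'
from h import *
im=cams.get_image("scene");o=im[138:160,224:254];a=cv2.resize(o,None,fx=24,fy=24,interpolation=cv2.INTER_NEAREST)
cv2.imwrite("pics/o2s.png",a[:,:,::-1])
im=cams.get_image("top");o=im[210:226,424:448];a=cv2.resize(o,None,fx=24,fy=24,interpolation=cv2.INTER_NEAREST)
cv2.imwrite("pics/o2t.png",a[:,:,::-1])
for r in(216,218,220):print([tuple(int(v) for v in im[r,c]) for c in range(426,446)])
for t in("offcut_rear_centre","offcut_front_centre"):
  for c in("top","scene"):
    for r in spotter.cut_out(t,c)[:3]:
      m=r["region"];ys,xs=np.nonzero(m);print(t,c,round(r["confidence"],2),np.round(r["at"]),xs.min(),xs.max(),ys.min(),ys.max())
    for r in spotter.spot_point(t,c)[:3]: print(' pt',round(r["confidence"],2),np.round(r["at"],1),np.round(w(r["at"],c,.02),4))
E
```

```text
[(108, 108, 110), (111, 111, 113), (113, 111, 112), (172, 128, 81), (183, 138, 86), (254, 235, 153), (254, 239, 158), (187, 140, 88), (201, 151, 95), (236, 192, 121), (254, 243, 165), (254, 243, 165), (254, 243, 163), (254, 241, 161), (254, 241, 162), (254, 240, 160), (254, 239, 158), (246, 230, 169), (121, 122, 125), (125, 124, 127)]
[(113, 111, 116), (113, 111, 115), (117, 113, 114), (166, 125, 79), (186, 141, 88), (254, 230, 149), (254, 232, 151), (197, 148, 93), (198, 149, 92), (228, 177, 110), (254, 236, 153), (254, 236, 154), (254, 236, 154), (254, 236, 155), (254, 237, 155), (254, 236, 155), (254, 236, 156), (247, 213, 146), (122, 123, 125), (122, 123, 127)]
[(145, 146, 144), (144, 145, 144), (149, 147, 144), (220, 178, 129), (218, 175, 125), (254, 235, 152), (254, 234, 151), (204, 153, 96), (204, 154, 97), (208, 158, 98), (254, 240, 158), (254, 241, 160), (254, 241, 163), (254, 242, 162), (254, 242, 161), (254, 242, 162), (254, 242, 163), (246, 219, 148), (123, 124, 125), (122, 124, 126)]
offcut_rear_centre top 0.63 [438. 217.] 433 443 214 221
 pt 0.58 [436.5 217.9] [ 0.4873 -0.2479  0.02  ]
 pt 0.27 [274.6 204.1] [0.5298 0.2121 0.02  ]
offcut_rear_centre scene 0.5 [236. 148.] 233 240 148 154
 pt 0.57 [389.7 321.2] [0.7001 0.3767 0.02  ]
 pt 0.5 [237.8 151.1] [ 0.4925 -0.2487  0.02  ]
 pt 0.58 [432. 218.] [ 0.4871 -0.2352  0.02  ]
 pt 0.6 [483.5 239.7] [0.3846 0.465  0.02  ]
```

View pics/o2s.png

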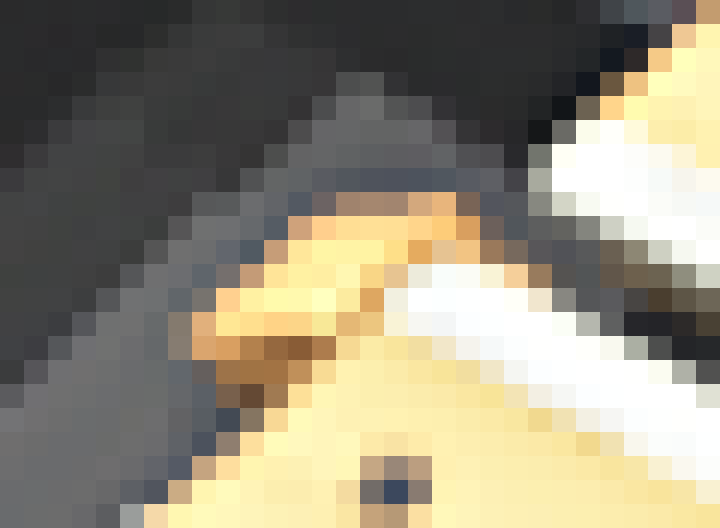

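View pics/o2t.png

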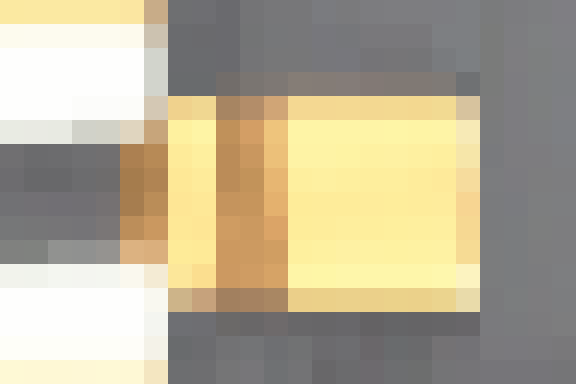

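Slot empty and the stop has not moved. Both offcuts are in the tray in the top view: the rear one lies at about 35° (cols 432–443), and the front one stands steeply between it and the jig end (cols 428–432). Their estimated centres are at jig x ≈ 0.17 and 0.15, z ≈ 0.018, which is inside the limits. Next I return the scraper.

```bash
python3 -m creep '[[[0.01,0,0.02,0,-0.015],[0.01,0,0.05,0.002,-0.015],[0.01,0,0.08,0.004,-0.015],[0.01,0,0.11,0.006,-0.015],[0.01,0,0.14,0.008,-0.015],[0.01,0,0.17,0.01,-0.015],[0.01,0,0.2,0.011,-0.015],[0.01,0,0.23,0.012,-0.015],[0.01,0,0.26,0.012,-0.015],[0.01,0,0.28,0.012,-0.015],[0.01,0,0.284,0.012,-0.015],[0.01,0,0.284,0.012,-0.015],[0.01,0,0.284,0.012,-0.015]]]'; python3 - <<'E'
from h import *
import tool;tool.info(.5270,.295,.0688)
crop("scene",(340,120,460,260),"pics/r1s.png",5)
E
```

```text
time: 13.18
tcp_pos: [0.5277, 0.2897, 0.3239]
ee_rot: [-0.012, 1.569, 0.013]
wrist_force: [-0.1, -0.1, -1.7]
gripper_width: 0.0149
t 13.18 tcp [0.5277 0.2897 0.3239] grasp [0.528  0.2898 0.1689] q6 0.301 w 0.0149 F [-0.1 -0.1 -1.7]
toolx [ 0.002  0.001 -1.   ] y [-0.016  1.     0.001] z [1.    0.016 0.002] jaw yaw deg 0.9
shift [ 0.1001  0.0052 -0.0011]
```

View pics/r1s.png

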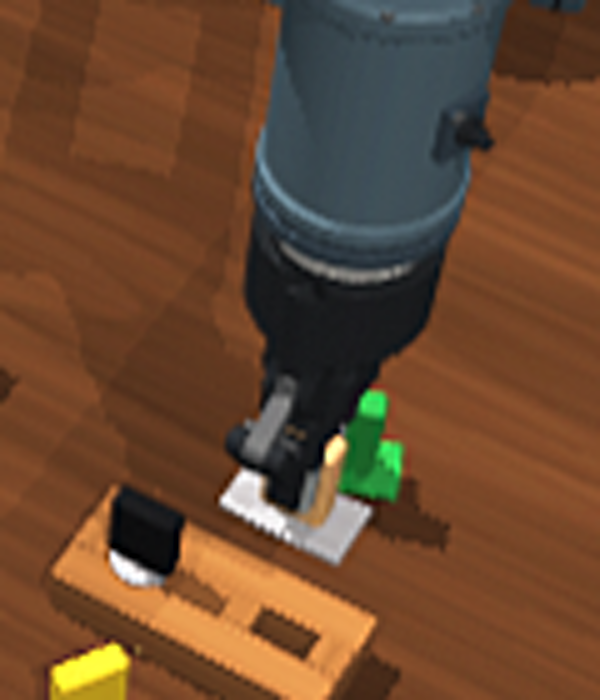

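Lower it: 88 mm first (tongue still just above the rest), then the rest once the position is confirmed.

```bash
python3 -m creep '[[[0.01,0.02,0.003,-0.001,0],[0.01,0.04,0.005,-0.001,0],[0.01,0.06,0.005,-0.001,0],[0.01,0.072,0.005,-0.001,0],[0.01,0.076,0.005,-0.001,0],[0.01,0.078,0.005,-0.001,0],[0.01,0.078,0.005,-0.001,0]]]'; python3 tool.py .527 .295 .0688
```

```text
time: 13.82
tcp_pos: [0.5273, 0.2934, 0.2462]
ee_rot: [-0.01, 1.569, 0.011]
wrist_force: [-0.0, 0.0, -1.3]
gripper_width: 0.0153
t 13.82 tcp [0.5273 0.2934 0.2462] grasp [0.5276 0.2935 0.0912] q6 0.31 w 0.0153 F [-0.   0.  -1.3]
toolx [ 0.002  0.001 -1.   ] y [-0.013  1.     0.001] z [1.    0.013 0.002] jaw yaw deg 0.77
shift [ 0.0224  0.0015 -0.0006]
```

```bash
python3 -m creep '[[[0.01,0.003,0.0015,-0.0006,-0.005],[0.01,0.007,0.0015,-0.0006,-0.005],[0.01,0.011,0.0015,-0.0006,-0.005],[0.01,0.015,0.0015,-0.0006,-0.005],[0.01,0.018,0.0015,-0.0006,-0.005],[0.01,0.021,0.0015,-0.0006,-0.005],[0.01,0.0225,0.0015,-0.0006,-0.005],[0.01,0.0225,0.0015,-0.0006,-0.005]]]'; python3 - <<'E'
from h import *
import tool;tool.info(.5270,.295,.0688)
crop("scene",(340,160,460,270),"pics/r2s.png",5)
E
```

```text
time: 14.48
tcp_pos: [0.5267, 0.2949, 0.2239]
ee_rot: [-0.014, 1.569, 0.015]
wrist_force: [-1.6, -0.7, 1.1]
gripper_width: 0.0156
t 14.48 tcp [0.5267 0.2949 0.2239] grasp [0.527  0.295  0.0689] q6 0.307 w 0.0156 F [-1.6 -0.7  1.1]
toolx [ 0.002  0.001 -1.   ] y [-0.019  1.     0.001] z [1.    0.019 0.002] jaw yaw deg 1.06
shift [ 0.0001 -0.      0.    ]
```

View pics/r2s.png

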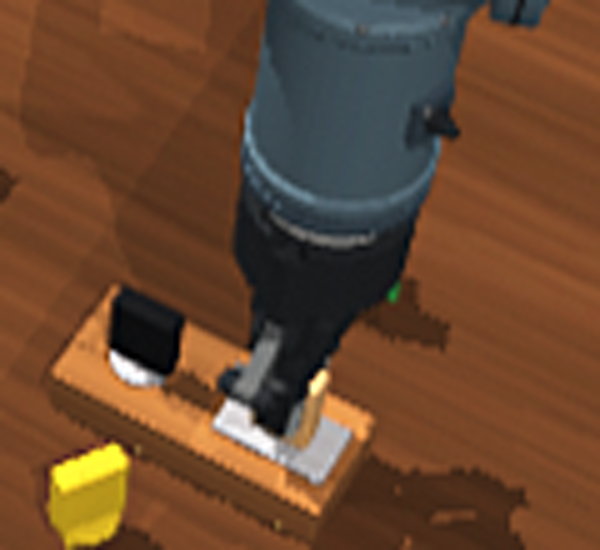

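```bash
python3 -m creep '[[[0.05,0,0,0,0],[0.05,0,0,0,0],[0.05,0,0,0,0],[0.05,0,0,0,0],[0.05,0,0,0,0],[0.05,-0.01,0,0,0],[0.05,-0.03,0,0,0],[0.05,-0.06,0,0,0],[0.05,-0.08,0,0,0],[0.05,-0.1,0,0,0],[0.05,-0.1,0,0,0]]]'; python3 - <<'E'
from h import *
import tool;tool.info(.527,.215,.062)
crop("scene",(340,160,460,270),"pics/r3s.png",5)
crop("top",(220,165,350,255),"pics/r3t.png",6)
for c in("scene","top"):
  for r in spotter.spot_point("tbolt_grip",c)[:3]: print(c,round(r["confidence"],2),np.round(r["at"],1),w(r["at"],c,.055))
E
```

```text
time: 15.45
tcp_pos: [0.5277, 0.2954, 0.3295]
ee_rot: [-0.012, 1.56, 0.017]
wrist_force: [0.7, 0.6, 0.8]
gripper_width: 0.0499
t 15.45 tcp [0.5277 0.2954 0.3295] grasp [0.5293 0.2959 0.1745] q6 0.307 w 0.0499 F [0.7 0.6 0.8]
toolx [ 0.01   0.004 -1.   ] y [-0.019  1.     0.003] z [1.    0.019 0.01 ] jaw yaw deg 1.07
shift [ 0.1122 -0.0812 -0.005 ]
scene 0.56 [356.3 257.3] [0.62157348 0.23904775 0.055     ]
scene 0.5 [367.4 225.7] [0.53044707 0.21410911 0.055     ]
top 0.5 [273.  206.5] [0.52086995 0.21294286 0.055     ]
top 0.42 [266.4 175.2] [0.60869535 0.2315291  0.055     ]
```

View pics/r3s.png

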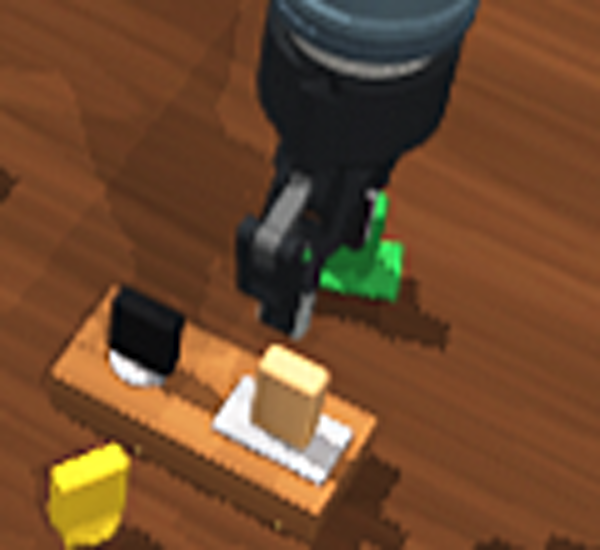

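View pics/r3t.png

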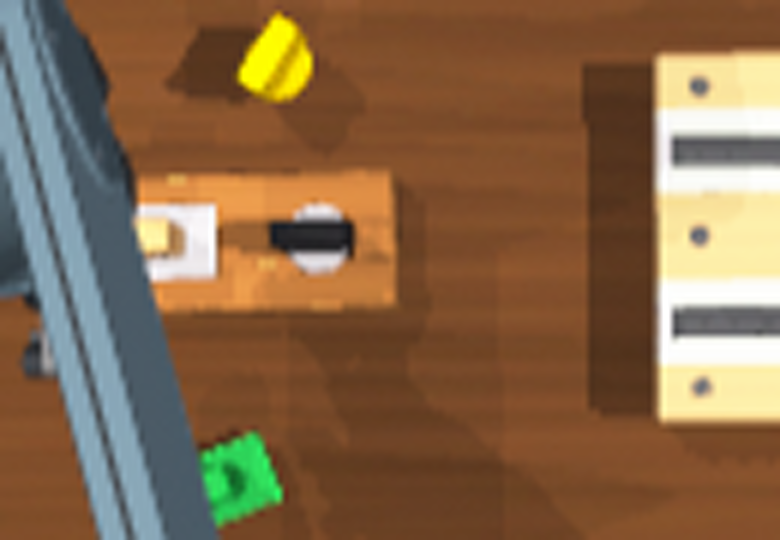

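```bash
python3 -m creep '[[[0.05,0,-0.03,-0.002,0],[0.05,0,-0.06,-0.004,0],[0.05,0,-0.081,-0.005,0],[0.05,0.02,-0.081,-0.005,0],[0.05,0.05,-0.081,-0.005,0],[0.05,0.07,-0.081,-0.005,0],[0.05,0.07,-0.081,-0.005,0],[0.05,0.07,-0.081,-0.005,0]]]'; python3 tool.py .527 .215 .061
```

```text
time: 16.32
tcp_pos: [0.5218, 0.2134, 0.2511]
ee_rot: [-0.015, 1.576, 0.014]
wrist_force: [-0.6, -0.3, 0.0]
gripper_width: 0.05
t 16.32 tcp [0.5218 0.2134 0.2511] grasp [0.521  0.2133 0.0961] q6 0.172 w 0.05 F [-0.6 -0.3  0. ]
toolx [-0.005 -0.001 -1.   ] y [-0.018  1.    -0.001] z [ 1.     0.018 -0.005] jaw yaw deg 1.05
shift [0.0351 0.0017 0.0062]
```

```bash
python3 -m creep '[[[0.05,0.005,0.0017,0.005,0],[0.05,0.015,0.0017,0.006,0],[0.05,0.025,0.0017,0.006,0],[0.05,0.032,0.0017,0.006,0],[0.05,0.035,0.0017,0.006,0],[0.05,0.035,0.0017,0.006,0]]]'; python3 - <<'E'
from h import *
import tool;tool.info(.527,.215,.061)
crop("scene",(320,150,440,260),"pics/t1s.png",5)
E
```

```text
time: 16.82
tcp_pos: [0.5271, 0.2151, 0.215]
ee_rot: [-0.016, 1.578, 0.014]
wrist_force: [-0.5, -0.9, 0.7]
gripper_width: 0.05
t 16.82 tcp [0.5271 0.2151 0.215 ] grasp [0.526  0.2149 0.06  ] q6 0.173 w 0.05 F [-0.5 -0.9  0.7]
toolx [-0.007 -0.001 -1.   ] y [-0.019  1.    -0.001] z [ 1.     0.019 -0.007] jaw yaw deg 1.06
shift [-0.001  0.     0.001]
```

View pics/t1s.png

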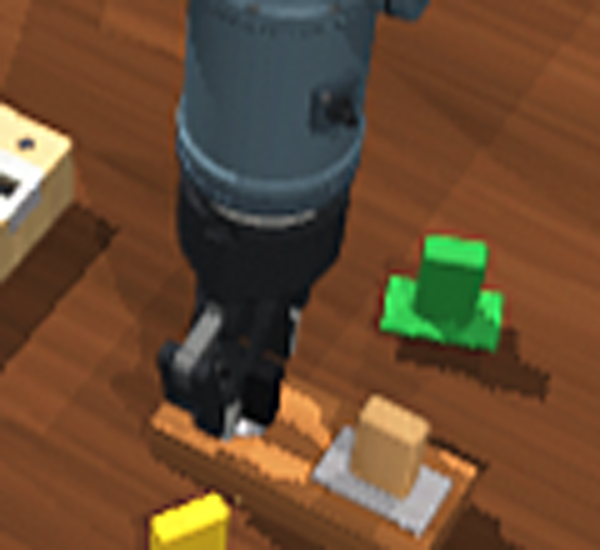

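```bash
python3 -m creep '[[[0.008,0,0,0,0],[0.008,0,0,0,0],[0.008,0,0,0,0],[0.008,0,0,0,0],[0.008,0,0,0,0],[0.008,0,0,0,0],[0.008,0,0,0,0],[0.008,0,0,0,0]]]'; python3 tool.py .527 .215 .16
```

```text
time: 17.53
tcp_pos: [0.5277, 0.2152, 0.2162]
ee_rot: [-0.015, 1.575, 0.014]
wrist_force: [-0.3, -0.8, 5.9]
gripper_width: 0.0134
t 17.53 tcp [0.5277 0.2152 0.2162] grasp [0.527  0.2151 0.0612] q6 0.173 w 0.0134 F [-0.3 -0.8  5.9]
toolx [-0.005 -0.001 -1.   ] y [-0.018  1.    -0.001] z [ 1.     0.018 -0.005] jaw yaw deg 1.06
shift [-0.0988 -0.0002 -0.0004]
```

```bash
python3 -m creep '[[[0.008,-0.01,0,0,0],[0.008,-0.025,0,0,0],[0.008,-0.045,0,0,0],[0.008,-0.07,0,0,0],[0.008,-0.085,0,0,0],[0.008,-0.085,0,0,0],[0.008,-0.085,0,0,0]]]'; python3 - <<'E'
from h import *
import tool;tool.info(.487,-.13,.12)
crop("scene",(320,120,440,260),"pics/t2s.png",5)
E
```

```text
time: 18.12
tcp_pos: [0.528, 0.2153, 0.3017]
ee_rot: [-0.015, 1.574, 0.014]
wrist_force: [-0.5, 0.9, -1.2]
gripper_width: 0.0135
t 18.12 tcp [0.528  0.2153 0.3017] grasp [0.5275 0.2152 0.1467] q6 0.173 w 0.0135 F [-0.5  0.9 -1.2]
toolx [-0.003 -0.001 -1.   ] y [-0.019  1.    -0.001] z [ 1.     0.019 -0.003] jaw yaw deg 1.06
shift [ 0.0271 -0.3444 -0.0468]
```

View pics/t2s.png

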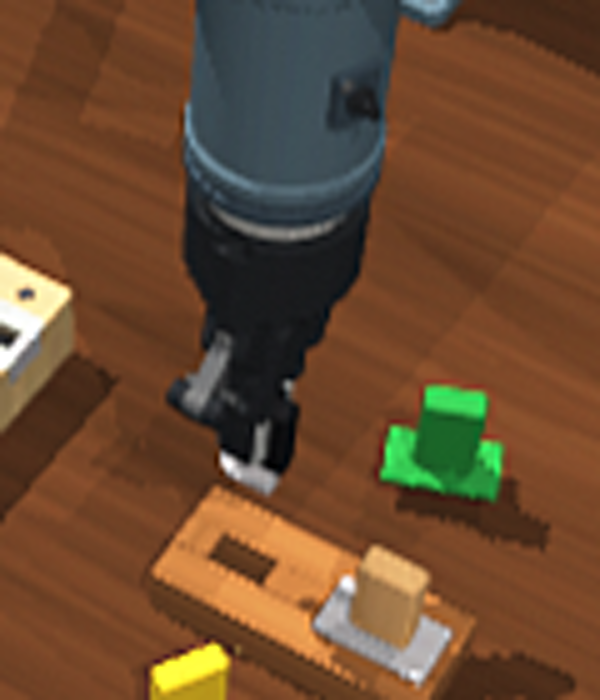

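```bash
python3 -m creep '[[[0.008,0,-0.02,-0.004,0.018],[0.008,0,-0.05,-0.01,0.018],[0.008,0,-0.08,-0.016,0.018],[0.008,0,-0.11,-0.022,0.018],[0.008,0,-0.14,-0.028,0.018],[0.008,0,-0.17,-0.034,0.018],[0.008,0,-0.195,-0.04,0.018],[0.008,0,-0.21,-0.043,0.018],[0.008,0,-0.215,-0.0445,0.018],[0.008,0,-0.215,-0.0445,0.018],[0.008,0,-0.215,-0.0445,0.018]]]'; python3 - <<'E'
from h import *
import tool;tool.info(.487,0,.081)
crop("scene",(260,90,400,220),"pics/t3s.png",5)
E
```

```text
time: 19.08
tcp_pos: [0.4868, -0.0002, 0.3002]
ee_rot: [0.0, 1.578, -0.0]
wrist_force: [0.3, -0.3, -1.2]
gripper_width: 0.0135
t 19.08 tcp [ 4.868e-01 -2.000e-04  3.002e-01] grasp [ 4.857e-01 -2.000e-04  1.452e-01] q6 -0.228 w 0.0135 F [ 0.3 -0.3 -1.2]
toolx [-0.007 -0.    -1.   ] y [ 0.  1. -0.] z [ 1.    -0.    -0.007] jaw yaw deg -0.02
shift [0.0642 0.0002 0.0018]
```

View pics/t3s.png

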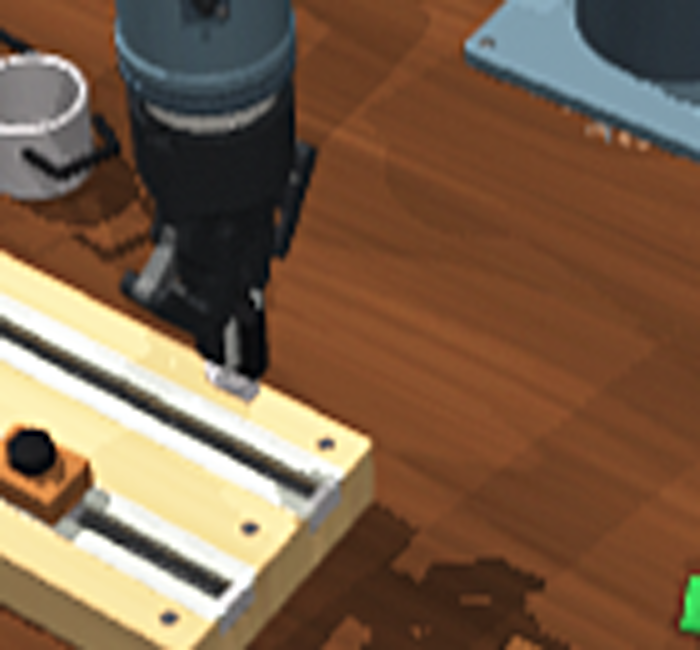

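```bash
python3 -m creep '[[[0.008,0.015,0,0.0018,0],[0.008,0.03,0,0.0018,0],[0.008,0.04,0,0.0018,0],[0.008,0.043,0,0.0018,0],[0.008,0.043,0,0.0018,0],[0.008,0.043,0,0.0018,0]]]'; python3 - <<'E'
from h import *
import tool;tool.info(.487,0,.081)
crop("scene",(280,140,340,195),"pics/t4s.png",10)
E
```

```text
time: 19.63
tcp_pos: [0.4887, 0.0006, 0.2575]
ee_rot: [-0.001, 1.578, 0.001]
wrist_force: [-0.0, 0.1, -0.2]
gripper_width: 0.0134
t 19.63 tcp [0.4887 0.0006 0.2575] grasp [0.4876 0.0006 0.1025] q6 -0.227 w 0.0134 F [-0.   0.1 -0.2]
toolx [-0.007 -0.    -1.   ] y [-0.001  1.    -0.   ] z [ 1.     0.001 -0.007] jaw yaw deg 0.08
shift [ 0.0215 -0.0006 -0.0004]
```

View pics/t4s.png

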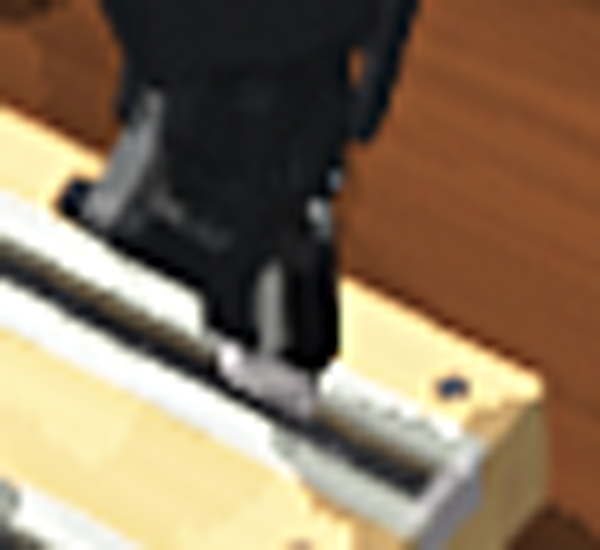

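```bash
python3 -m creep '[[[0.008,0.004,0,-0.0005,0],[0.008,0.008,0,-0.0005,0],[0.008,0.012,0,-0.0005,0],[0.008,0.015,0,-0.0005,0],[0.008,0.018,0,-0.0005,0],[0.008,0.0205,0,-0.0005,0],[0.008,0.0215,0,-0.0005,0],[0.008,0.0215,0,-0.0005,0],[0.008,0.0215,0,-0.0005,0]]]'; python3 - <<'E'
from h import *
import tool;tool.info(.487,0,.081)
crop("scene",(280,140,340,195),"pics/t5s.png",10)
E
```

```text
time: 20.43
tcp_pos: [0.4882, 0.0004, 0.2363]
ee_rot: [-0.001, 1.577, 0.001]
wrist_force: [-0.3, 1.1, -1.1]
gripper_width: 0.013
t 20.43 tcp [4.882e-01 4.000e-04 2.363e-01] grasp [4.872e-01 4.000e-04 8.130e-02] q6 -0.227 w 0.013 F [-0.3  1.1 -1.1]
toolx [-0.006 -0.    -1.   ] y [-0.001  1.    -0.   ] z [ 1.     0.001 -0.006] jaw yaw deg 0.07
shift [ 0.0003 -0.0004 -0.0002]
```

View pics/t5s.png

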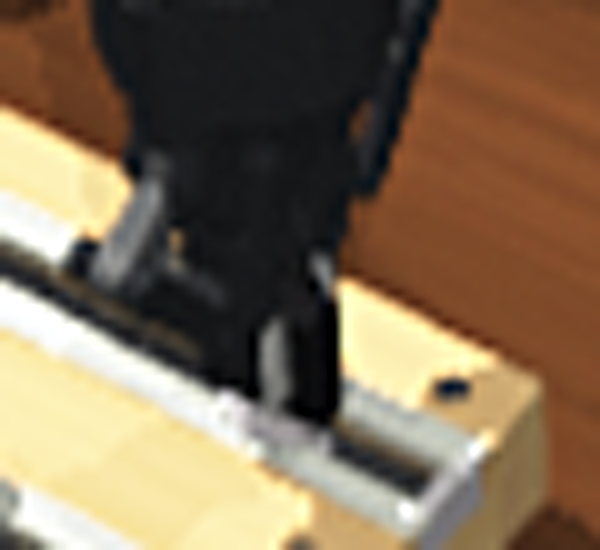

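```bash
python3 -m creep '[[[0.008,0,0,0,0.05],[0.008,0,0,0,0.15],[0.008,0,0,0,0.25],[0.008,0,0,0,0.35],[0.008,0,0,0,0.45],[0.008,0,0,0,0.55],[0.008,0,0,0,0.65],[0.008,0,0,0,0.75],[0.008,0,0,0,0.85],[0.008,0,0,0,0.95],[0.008,0,0,0,1.05],[0.008,0,0,0,1.15],[0.008,0,0,0,1.25],[0.008,0,0,0,1.35],[0.008,0,0,0,1.45],[0.008,0,0,0,1.54],[0.008,0,0,0,1.57],[0.008,0,0,0,1.57],[0.008,0,0,0,1.57]]]'; python3 - <<'E'
from h import *
import tool;tool.info(.487,0,.080)
crop("scene",(280,140,340,195),"pics/t6s.png",10)
E
```

```text
time: 22.07
tcp_pos: [0.4883, 0.0004, 0.2366]
ee_rot: [1.204, 1.214, -1.211]
wrist_force: [0.2, 0.0, -2.1]
gripper_width: 0.013
t 22.07 tcp [4.883e-01 4.000e-04 2.366e-01] grasp [4.874e-01 3.000e-04 8.160e-02] q6 1.342 w 0.013 F [ 0.2  0.  -2.1]
toolx [-0.006 -0.001 -1.   ] y [ 1.     0.003 -0.006] z [ 0.003 -1.     0.001] jaw yaw deg -89.81
shift [ 0.0016 -0.0004  0.0003]
```

View pics/t6s.png

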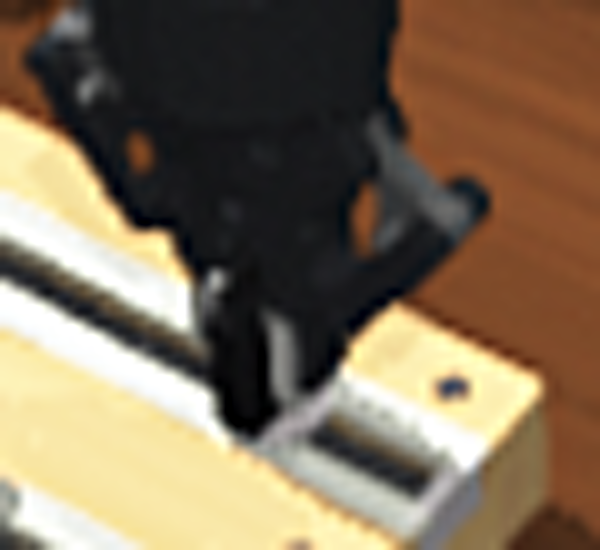

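Turned square. Now I set the flange down, release and lift clear.

```bash
python3 -m creep '[[[0.008,0.0008,0,0,0],[0.008,0.0014,0,0,0],[0.008,0.0014,0,0,0]]]'; python3 -m creep '[[[0.05,0,0,0,0],[0.05,0,0,0,0],[0.05,0,0,0,0],[0.05,0,0,0,0],[0.05,0,0,0,0],[0.05,0,0,0,0]]]';python3 - <<'E'
from h import *
import tool;tool.info(.487,0,.080)
crop("scene",(280,140,340,195),"pics/t7s.png",10)
E
```

```text
time: 22.37
tcp_pos: [0.4884, 0.0004, 0.2353]
ee_rot: [1.203, 1.215, -1.211]
wrist_force: [-0.8, 0.0, 0.5]
gripper_width: 0.0132
time: 22.87
tcp_pos: [0.4884, 0.0004, 0.2353]
ee_rot: [1.204, 1.214, -1.211]
wrist_force: [-0.5, -0.5, -0.2]
gripper_width: 0.0498
t 22.87 tcp [4.884e-01 4.000e-04 2.353e-01] grasp [4.875e-01 3.000e-04 8.030e-02] q6 1.341 w 0.0498 F [-0.5 -0.5 -0.2]
toolx [-0.005 -0.001 -1.   ] y [ 1.     0.004 -0.005] z [ 0.004 -1.     0.001] jaw yaw deg -89.79
shift [ 0.0003 -0.0005  0.0003]
```

View pics/t7s.png

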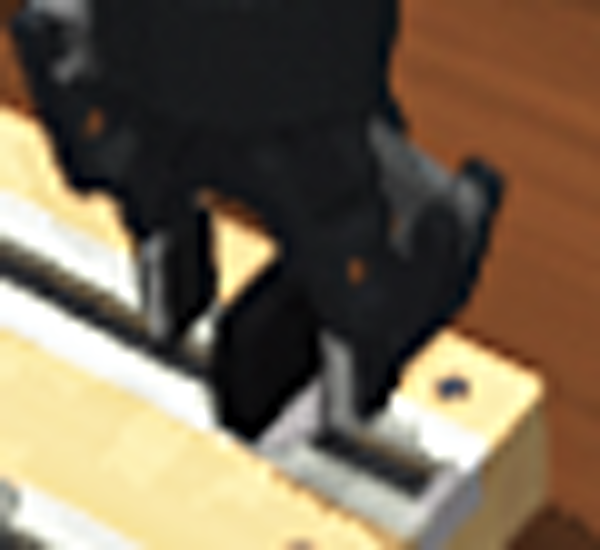

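```bash
python3 -m creep '[[[0.05,-0.01,0,0,0],[0.05,-0.03,0,0,0],[0.05,-0.05,0,0,0],[0.05,-0.08,0,0,0],[0.05,-0.11,0,0,0],[0.05,-0.14,0,0,0],[0.05,-0.15,-0.03,0,0],[0.05,-0.15,-0.06,0,0],[0.05,-0.15,-0.09,-0.03,0],[0.05,-0.15,-0.1,-0.07,0],[0.05,-0.15,-0.1,-0.11,0],[0.05,-0.15,-0.1,-0.15,0],[0.05,-0.15,-0.1,-0.18,0],[0.05,-0.15,-0.1,-0.2,0],[0.05,-0.15,-0.1,-0.2,0],[0.05,-0.15,-0.1,-0.2,0]]]'; python3 - <<'E'
from h import *
import tool;tool.info()
crop("scene",(185,110,345,230),"pics/f1s.png",5)
crop("top",(320,165,475,245),"pics/f1t.png",5)
crop("scene",(340,185,440,280),"pics/f1r.png",5)
E
```

```text
time: 24.25
tcp_pos: [0.388, 0.2009, 0.3862]
ee_rot: [1.201, 1.215, -1.208]
wrist_force: [0.1, -1.3, -1.2]
gripper_width: 0.0499
t 24.25 tcp [0.388  0.2009 0.3862] grasp [0.3872 0.2007 0.2312] q6 1.785 w 0.0499 F [ 0.1 -1.3 -1.2]
toolx [-0.005 -0.001 -1.   ] y [ 1.     0.007 -0.005] z [ 0.007 -1.     0.001] jaw yaw deg -89.61
```

View pics/f1s.png

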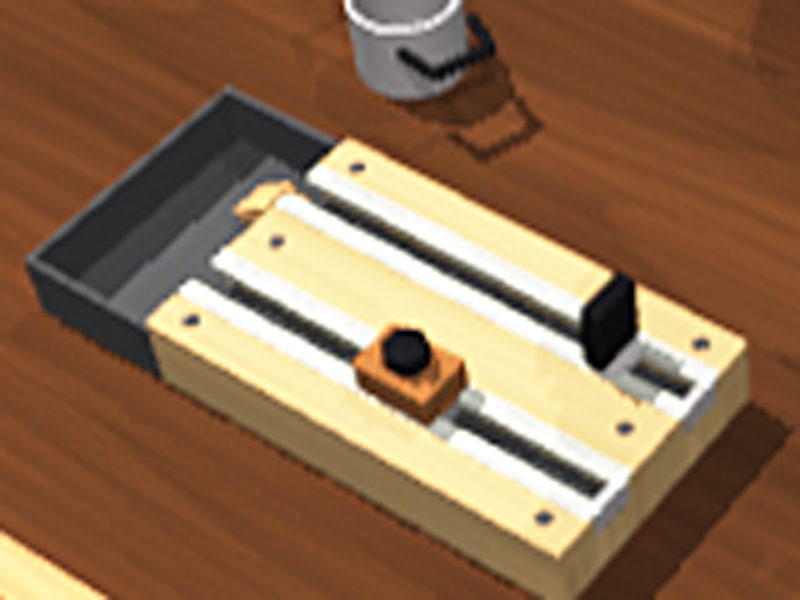

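View pics/f1t.png

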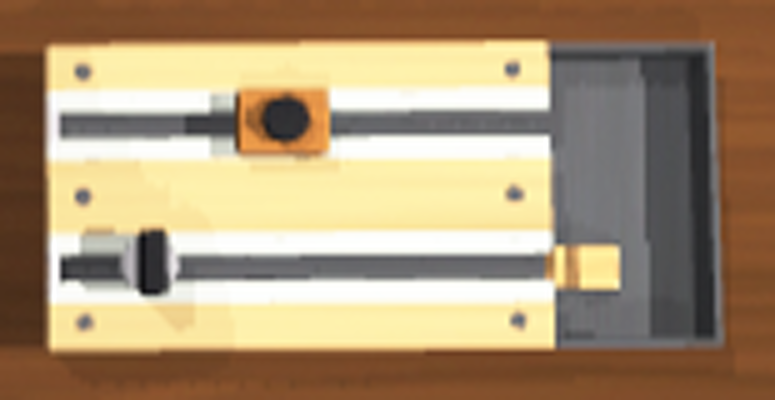

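View pics/f1r.png

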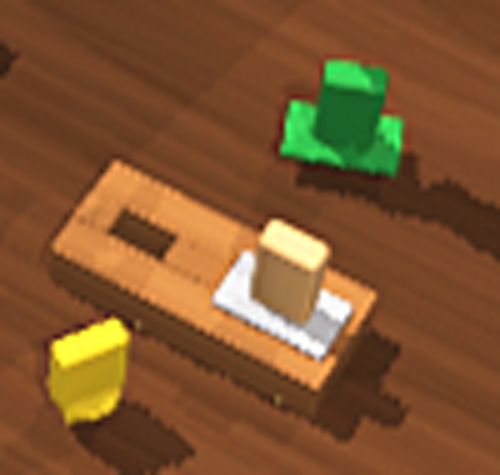

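Before handing in, I check the front offcut's pose against a projected model.

```bash
cat > ren.py <<'E'
from fit import *
# jig frame->world
c,s=np.cos(-1.5710),np.sin(-1.5710);J=np.array([.5272,-.083])
def jw(P): return np.array([J[0]+c*P[0]-s*P[1],J[1]+s*P[0]+c*P[1],P[2]])
def box(x,z,th,L,W,y=-.04):
    o=[]
    for a in(-1,1):
        for b in(-1,1):
            for d in(-1,1):
                u,v=a*L/2,d*.005
                o.append(jw((x+u*np.cos(th)+v*np.sin(th),y+b*W/2,z-u*np.sin(th)+v*np.cos(th))))
    return o
F=[(0,1,3,2),(4,5,7,6),(0,1,5,4),(2,3,7,6),(0,2,6,4),(1,3,7,5)]
def poly(im,P,cam,org,k,col):
    p=[(proj(q,cam)+.5-np.array(org))*k for q in P]
    for f in F: cv2.polylines(im,[np.int32([p[i] for i in f])],True,col,1,cv2.LINE_AA)
def show(A,B,name):
    out=[]
    for cam,bx in(("top",(422,208,450,228)),("scene",(222,136,256,162))):
        im=cams.get_image(cam);k=20
        x0,y0,x1,y1=bx;o=cv2.resize(im[y0:y1,x0:x1],None,fx=k,fy=k,interpolation=cv2.INTER_NEAREST)[:,:,::-1].copy()
        poly(o,box(*A,.028,.022),cam,(x0,y0),k,(255,0,0));poly(o,box(*B,.034,.024),cam,(x0,y0),k,(0,160,0))
        e=[proj(jw((.14,yy,.03)),cam) for yy in(-.055,-.025)]
        cv2.line(o,*[tuple(int(v) for v in (q+.5-np.array([x0,y0]))*k) for q in e],(255,0,255),1)
        out.append(o)
    h=max(o.shape[0] for o in out);out=[cv2.copyMakeBorder(o,0,h-o.shape[0],0,0,cv2.BORDER_CONSTANT) for o in out]
    m=np.hstack(out);m=cv2.resize(m,None,fx=.62,fy=.62,interpolation=cv2.INTER_AREA);cv2.imwrite(name,m)
E
python3 - <<'E'
from ren import *
show((.1495,.0185,np.radians(70)),(.168,.018,np.radians(35)),"pics/m1.png")
E
```

```text
(no output)
```

View pics/m1.png

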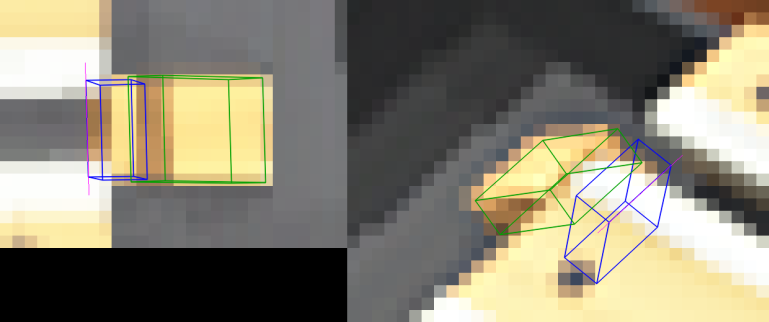

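```bash
python3 - <<'E'
from ren import *
d=np.radians
show((.1515,.0175,d(70)),(.170,.018,d(35)),"pics/m2.png")
show((.149,.0175,d(90)),(.170,.018,d(35)),"pics/m3.png")
show((.147,.026,d(40)),(.170,.018,d(35)),"pics/m4.png")
a=[cv2.imread(f"pics/m{i}.png") for i in(2,3,4)]
m=np.vstack(a);cv2.imwrite("pics/m5.png",cv2.resize(m,None,fx=.62,fy=.62,interpolation=cv2.INTER_AREA))
for n in a: pass
E
```

```text
(no output)
```

View pics/m2.png

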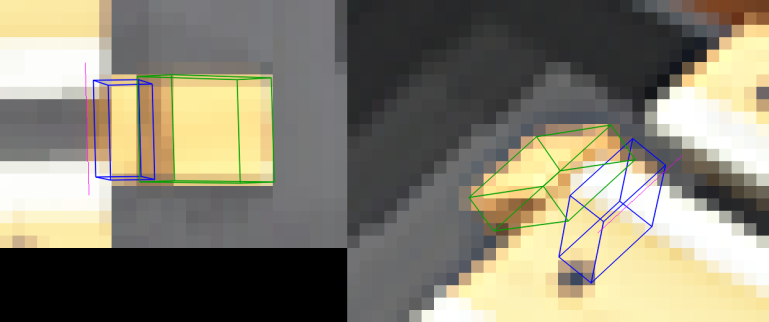

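View pics/m3.png

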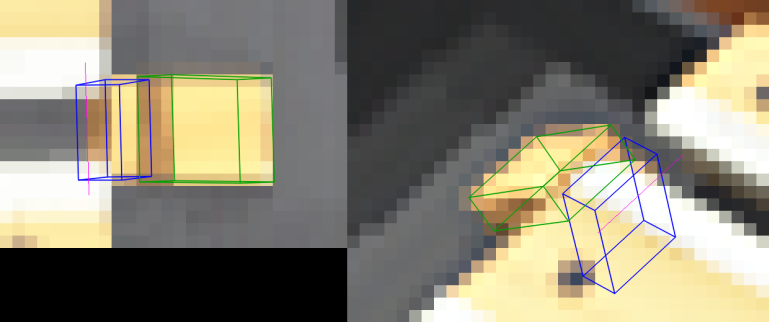

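View pics/m4.png

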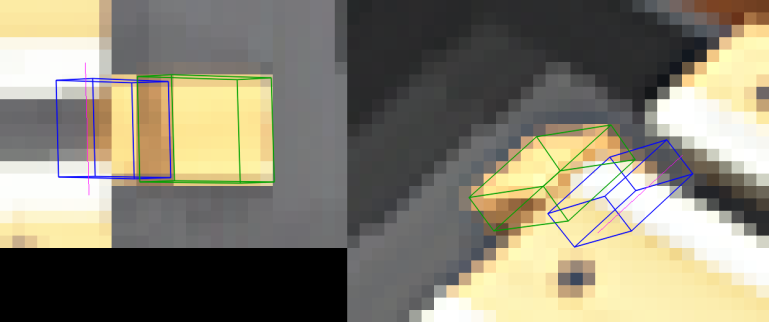

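The model fit agrees: no part of either offcut is left in the slot. The front one stands steeply outside the jig end at x ≈ 0.147–0.152, and the rear one is at x ≈ 0.17. Both are low in the tray, so I hand in.

```bash
python3 - <<'E'
from rig import ticket,bot
print(ticket.job_done(),bot.get_state()["time"])
E
```

```text
the job is handed in; nothing more can be done
the job is handed in; nothing more can be done
```

The whole task was carried out and handed in at about 25 s; no verdict was reported.

**What I did:**
- **Offcuts:** I lowered the scraper's tongue into the near slot behind the offcuts and pushed both out of the open end into the tray. The fingers stayed well above them.
- **Scraper:** I put it back upright in its opening in the tool rest.
- **T-bolt:** I lowered it lengthwise into the cleared slot at about jig x = -0.083, turned it a quarter turn, set its flange on the jig and released it.

**Last checks:**
- The pictures show the T-bolt upright, with its wing square across the slot (about 0.2° off by the tool reading).
- The scraper is seated upright, the slot is empty, and the stop, the screw pot and both look-alikes are where they were. I did not re-measure the other bystanders, but the arm did not go near them.
- The rear offcut lies tilted about 35° at jig x ≈ 0.17. The front one stands steeply between it and the jig end at x ≈ 0.147–0.152, against a limit of 0.142.
- The two cameras disagreed by about 2 mm on the front offcut, and its tail did not fit the model exactly. It is the least certain of the checks, but every pose that fitted lay inside the tray limits.

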